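# Hang the washed strainer baskets and run them over to dry

## Robot

A 7-joint arm with a two-finger parallel gripper is mounted at the origin on the work surface. World frame = base frame: x ahead of the robot, y to its left, z up, the work surface at z = 0. Lengths are in mm, angles in rad, forces in N, time in s.
With the tool pointing down it reaches from about 350 to 900 mm from the base axis. Payload 8.1 kg.
Tool frame: the origin (TCP) lies on the mounting face of the last link; the fingertips stand tcp_to_tips ahead of it and the grasp point (between the pads) lies 159 mm ahead of it (tcp_to_tips is the distance from the TCP to the fingertips, in mm); z points along the fingers, y is the line along which they close (so a half turn about z gives the same grasp; the last joint's range is limited). The gripper opens to 92 mm and grips with 3 to 60 N. Pads are 19 mm wide; open, the fingers measure 130 mm over their backs; the gripper's body (75 mm by 190 mm) begins 47 mm behind the grasp point.
Start: joints at [1.054, 0.434, 0.025, 1.573, -0.012, 1.134, -0.075], TCP at [251.285, -572.267, 404.742] pointing down, gripper open.
Joint ranges: [-2.62, 2.62], [-0.44, 2.09], [-1.27, 1.32], [0.08, 2.57], [-1.32, 4.46], [0.12, 2], [-2.74, 2.74]. Speed limits (rad/s): [2.22, 2.22, 3.01, 3.01, 3.14, 3.14, 3.14].

## Interface

Orientations are given as a unit quaternion [x, y, z, w].
In Python, from bench import * gives the robot as it stands.
- The arm moves only by the shell command python3 -m pendant 'ROWS' [FORCE]. ROWS is JSON, a list of rows, each a list of 3 entries, a list of its own where there are three numbers: the finger opening in mm, from 0 to 91.8, then the shift along the tool's x, y, z in mm, then the turn about the tool's z in degrees. A call has 1 to 5 rows; each row is the pose to reach, as a shift and turn from the pose commanded when the call began, along the tool's axes at that moment; what a row does not reach only later rows make up. A row lasts 1/12 s, in which the tool goes at most 41.7 mm and 7.16 degrees, less where a joint would pass 70% of its speed; a pose out of reach is approached as far as the arm can. A call with a gripper value outside its range is refused whole. The fingers move at their own pace and stop on an object; FORCE is the grip in N (left out, the last holds). Time passes only in rows, so rows that repeat a pose let the fingers close. It gives the time, the measured TCP pose, the force, the opening and the grip force at its end, in the units of the state.
- observe(): the state, without advancing time (a new reading comes with each control period).
- read_camera(name): name is "scene" or "top"; returns (picture, depth): 400x640x3 uint8, red, green, blue; 400x640 float32, mm along the optical axis (not along the pixel's ray), 0 where there is no reading.
- camera_model(name): a dict with "mtx" (3x3 intrinsics, pixels), "R" (3x3) and "t" (3): a world point X has camera coordinates R X + t. Camera axes: x right, y down, z forward; pixel columns grow to the right and rows downward; lengths in mm; the calibration is good to about 2 mm. A picture is of the moment at which its call begins. camera_model takes no time and is no camera call.
- job_done(): hands the job in; it is judged then, once.
Trained networks look in the newest picture that a camera, given by its name, has taken for a name from the list of things; names that differ only in an ending like _2 or _b are one class to them, and where a whole thing is asked for, a point or a joint stands for the part that bears it (a point fixed in the world has none). Each returns a list of dicts, best first, with "confidence" (0 to 1); they miss things now and then, are a little off and sometimes report something else, mostly with a low value. They report only what shows in the picture. A call takes as long as a camera call. They do not tell look-alikes from the thing itself.
- find_in(camera, label): "xyz" ([x, y, z] in mm, in the coordinates of the camera as it stood for that picture, good to about 4 mm: the middle of the surface that is visible of it).
The state is a dict: "t": time; "qpos": joint angles; "joint_vel": joint speeds; "joint_torque": joint torques, N m; "position": TCP position; "tcp_rot": TCP orientation; "contact_force": force on the tool from outside, world axes, zero at the start; "torque": the same for the moment, N m; "opening": opening from 0.0 (shut) to 1.0 (fully open); "finger_force": force on a finger pad.
Only numpy, scipy, OpenCV 4.12 (cv2) and the standard library are available. Lean on these libraries where they do the work, as an engineer would, in place of code of your own. Each camera call takes 0.05 s, during which the arm holds its last target. There are 200 camera calls.

## Task

Dry the washed strainer baskets: squeeze the release lever of the hook carriage, slide the carriage until its hook is over the wooden board and let go so that it locks in the end notch there, then hang every basket that is there by its eye on the hook, the largest first (innermost), then the next smaller. With the release lever, move the loaded carriage to the end notch over the steel drip tray and lock it there, then press the dryer's green button fully down and let it come back up, with the baskets left hanging still. Leave the other things where they are.

Things in the scene. Friction and masses are not known exactly. Their poses are not given: they have to be found in the camera images.
- large: Largest basket: narrow rectangular stainless strainer, blue plastic handle, standing upright, about 320 g. Basket 40 mm thick (its x), 130 mm wide (its y), 64 mm high; with handle 188 mm. Origin: centre of its underside, z up; the same turned by half a turn. May be absent (None)
- medium: Middle basket: narrow rectangular stainless strainer, orange plastic handle, standing upright, about 260 g. Basket 40 mm thick (its x), 105 mm wide (its y), 54 mm high; with handle 178 mm. Origin: centre of its underside, z up; the same turned by half a turn. May be absent (None)
- small: Smallest basket: narrow rectangular stainless strainer, green plastic handle, standing upright, about 200 g. Basket 40 mm thick (its x), 80 mm wide (its y), 44 mm high; with handle 168 mm. Origin: centre of its underside, z up; the same turned by half a turn. May be absent (None)
- large_eye (a point): centre of the eye in the large basket's upright handle, 108 mm over the underside, same axes. Eye: window seen along x, 36 mm wide (y), 40 mm high in the middle (roof-shaped top, 35 mm at the sides), rim 6 mm, 8 mm thick. Above it a grip stem 20 mm wide (y), 14 mm thick (x), from 26 to 72 mm over this point, topped by a flange 34 (y) x 22 x 8 mm. When hung it lies 15 mm below the hook's centre line
- medium_eye (a point): centre of the eye in the medium basket's upright handle, 98 mm over the underside, same axes. Eye: window seen along x, 36 mm wide (y), 40 mm high in the middle (roof-shaped top, 35 mm at the sides), rim 6 mm, 8 mm thick. Above it a grip stem 20 mm wide (y), 14 mm thick (x), from 26 to 72 mm over this point, topped by a flange 34 (y) x 22 x 8 mm. When hung it lies 15 mm below the hook's centre line
- small_eye (a point): centre of the eye in the small basket's upright handle, 88 mm over the underside, same axes. Eye: window seen along x, 36 mm wide (y), 40 mm high in the middle (roof-shaped top, 35 mm at the sides), rim 6 mm, 8 mm thick. Above it a grip stem 20 mm wide (y), 14 mm thick (x), from 26 to 72 mm over this point, topped by a flange 34 (y) x 22 x 8 mm. When hung it lies 15 mm below the hook's centre line
- hook_root (a point): where the hook leaves the grey hook carriage, on the hook's centre line, 170 mm over the table. The carriage slides on a low rail. The hook is a round steel prong 10 mm thick, running level from here 165 mm along -x of this frame (towards the robot); its tip turns up to 15 mm above the centre line. Frame: x along the hook, y along the rail, z up
- hook_mid (a point): the point on the hook's centre line 80 mm out from hook_root
- squeeze_mid (a point): where to squeeze the release, on the carriage (axes as hook_root), 200 mm over the table, midway between the two grips' outer faces when squeezed. On the -y side a fixed black post (24 mm along x, outer face 20.5 mm off, top 218 mm over the table). On the +y side the red lever. Pinch both together along y: 60 mm over both at rest, 41 mm fully squeezed, about 9 N
- lever (a joint): red release lever, angle in rad: 0 at rest, tooth down in a notch; 0.24 fully squeezed; springs back. Below about 0.15 the tooth still catches in the rack; on top of the rack between notches it rests at about 0.13. It has a round bar across it, 20 mm thick, 30 mm long along x, axis 200 mm over the table, outer side 39.5 mm to +y of squeeze_mid at rest, lever top 210 mm
- carriage (a joint): position of the hook carriage along the rail, m, growing along +y of hook_root; end stops at -0.112 and 0.112. Locking notches at -0.11, -0.07, 0.07, 0.11 (3 mm play each way); in the middle a parking slot from -0.026 to 0.026 where it slides freely. Friction 2 N. One end notch has the hook over the wooden board, the other over the drip tray
- board: brown wooden board 170 x 170 x 12 mm, fixed on the table under the rail; origin: centre of its underside. The hook's middle (hook_mid) is above its centre when the carriage is in that end notch
- tray: shallow open stainless drip tray 170 x 170 x 20 mm, fixed on the table under the rail; origin: centre of its underside. The hook's middle is above its centre when the carriage is in that end notch. Board and tray change places
- start_top (a point): centre of the top of the round green start button (34 mm across) on top of the white dryer box (150 x 140 x 96 mm); z up. The button travels 7 mm straight down, 5 N when fully down, and springs back
- start (a joint): how far the start button is pressed in m: 0 out, 0.007 fully down
- bottle: yellow squeeze bottle 64 mm across, 170 mm high, to be left alone; origin: centre of underside
- bowl: white bowl 110 mm across, 50 mm high, to be left alone; origin: centre of underside
- spatula: spatula 160 mm long lying on the table, to be left alone; origin on the table under it, x along it
- carton: open cardboard food tray 130 x 110 x 45 mm, to be left alone; origin: centre of underside
- tub: tub with blue label 90 mm across, 90 mm high, to be left alone; origin: centre of underside
- brush: brush 170 mm long lying on the table, to be left alone; origin on the table under it, x along it
- saucer: blue saucer 100 mm across, 18 mm high, to be left alone; origin: centre of underside
Not all that is in view belongs to the job. Leave any red look-alike of the small alone.

How it is judged:
By the outcome, as a careful person would: the job done as asked, in the order asked, and still so for the second after the job is handed in, with the robot touching nothing.
Of large, medium, small only 2 to 3 are there at a start; the rules pass over those that are not, and their reading is None.
At some moment in a run one of large, medium, small may be knocked a few centimetres aside while the robot is not near it.
Once in a run the grip may slacken for a moment while it holds something.
It also fails if it takes over 200 s, if anything falls off the work surface, if the arm or the gripper's body presses on something with over 40 N, if the wrist force passes 120 N, or if a joint passes its speed limit or range.

## Working session

There is one attempt and no reset: what is moved stays moved. The work goes in short steps, Python scripts to look and compute and a shell command to move; the robot and the scene stay as the last step left them, time stands still between calls to the robot, and variables do not carry over. Pictures are saved under pics/ and viewed, at most 14 in all, crops included, and the job is handed in when it is done.

```bash
mkdir -p pics; ls; cat > h.py <<'E'
from bench import *
import numpy as np, cv2
from scipy.spatial.transform import Rotation as Rn
def cam2w(c,p):
    m=camera_model(c); return np.array(m["R"]).T@(np.array(p)-np.array(m["t"]))
def cloud(c):
    rgb,d=read_camera(c); m=camera_model(c); K=np.array(m["mtx"])
    v,u=np.mgrid[:400,:640]
    P=np.stack([(u-K[0,2])/K[0,0]*d,(v-K[1,2])/K[1,1]*d,d],-1)
    W=(P-np.array(m["t"]))@np.array(m["R"]); W[d<=0]=np.nan
    return rgb,W
def w2pix(c,X):
    m=camera_model(c); q=np.array(m["mtx"])@(np.array(m["R"])@np.array(X)+np.array(m["t"])); return (q[:2]/q[2]).round(0)
def toolshift(X):  # world grasp-point target -> shift in tool axes
    s=observe(); R=Rn.from_quat(s["tcp_rot"]).as_matrix()
    g=np.array(s["position"])+R[:,2]*159
    return (R.T@(np.array(X)-g)).round(1)
E
python3 - <<'E'
from h import *
s=observe(); print(s["t"],s["position"],s["tcp_rot"],s["opening"],Rn.from_quat(s["tcp_rot"]).as_matrix().round(3).tolist())
import bench; print([k for k in dir(bench) if not k.startswith('_')])
for c in("scene","top"):
    rgb,W=cloud(c); cv2.imwrite(f"pics/{c}0.png",cv2.cvtColor(rgb,cv2.COLOR_RGB2BGR)); np.save(c+"0.npy",W)
    for n in "large medium small large_eye medium_eye small_eye hook_root hook_mid squeeze_mid lever board tray start_top".split():
        print(c,n,[(round(r["confidence"],2),cam2w(c,r["xyz"]).round().tolist(),w2pix(c,cam2w(c,r["xyz"])).tolist()) for r in find_in(c,n)[:3]])
E
```

```text
pics
0.0 [ 251.18091682 -572.03751577  403.93489039] [ 9.78673498e-01  2.05420397e-01 -2.45240201e-04 -7.64827361e-04] 0.9986174680129931 [[0.916, 0.402, -0.001], [0.402, -0.916, 0.001], [-0.0, -0.002, -1.0]]
['IKError', 'camera_model', 'find_in', 'job_done', 'observe', 'read_camera', 'tcp_to_tips']
scene large [(0.77, [511.0, 337.0, 50.0], [384.0, 283.0])]
scene medium [(0.73, [529.0, 49.0, 15.0], [317.0, 225.0]), (0.65, [338.0, 308.0, 49.0], [425.0, 246.0])]
scene small [(0.65, [421.0, 502.0, 44.0], [453.0, 313.0]), (0.58, [417.0, 359.0, 39.0], [416.0, 274.0]), (0.46, [639.0, 55.0, 160.0], [284.0, 210.0])]
scene large_eye [(0.86, [515.0, 335.0, 47.0], [382.0, 284.0])]
scene medium_eye [(0.64, [335.0, 313.0, 52.0], [427.0, 246.0])]
scene small_eye [(0.98, [423.0, 502.0, 45.0], [453.0, 313.0]), (0.82, [416.0, 356.0, 42.0], [415.0, 273.0]), (0.3, [559.0, 495.0, 104.0], [413.0, 328.0])]
scene hook_root [(0.93, [641.0, 50.0, 164.0], [282.0, 208.0])]
scene hook_mid [(0.9, [637.0, 59.0, 162.0], [285.0, 210.0]), (0.47, [556.0, 494.0, 106.0], [414.0, 327.0])]
scene squeeze_mid [(0.96, [638.
[... 894 characters left out ...]
 small_eye [(0.61, [414.0, 497.0, 44.0], [204.0, 229.0]), (0.52, [625.0, 18.0, 150.0], [340.0, 165.0]), (0.5, [410.0, 344.0, 46.0], [247.0, 230.0])]
top hook_root [(0.79, [622.0, 16.0, 150.0], [341.0, 165.0]), (0.69, [512.0, 316.0, 47.0], [255.0, 202.0])]
top hook_mid [(0.75, [542.0, 31.0, 11.0], [335.0, 195.0])]
top squeeze_mid []
top lever [(0.63, [647.0, 97.0, 174.0], [316.0, 156.0]), (0.2, [546.0, -195.0, 7.0], [396.0, 194.0]), (0.16, [510.0, 314.0, 45.0], [256.0, 202.0])]
top board [(0.94, [542.0, 30.0, 12.0], [335.0, 195.0])]
top tray [(0.93, [548.0, -196.0, 5.0], [396.0, 193.0]), (0.34, [541.0, 29.0, 15.0], [335.0, 195.0])]
top start_top [(0.55, [530.0, 472.0, 112.0], [206.0, 194.0])]
```

View pics/scene0.png

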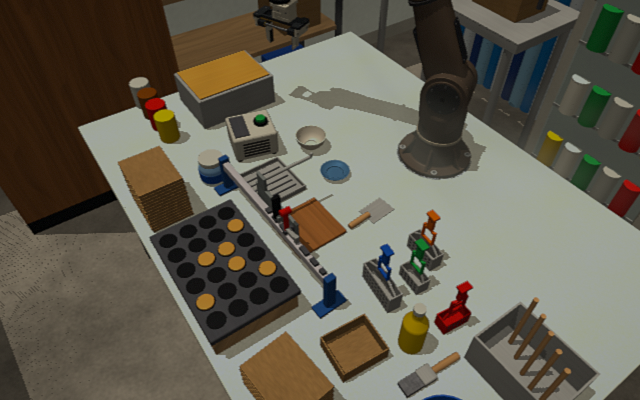

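View pics/top0.png

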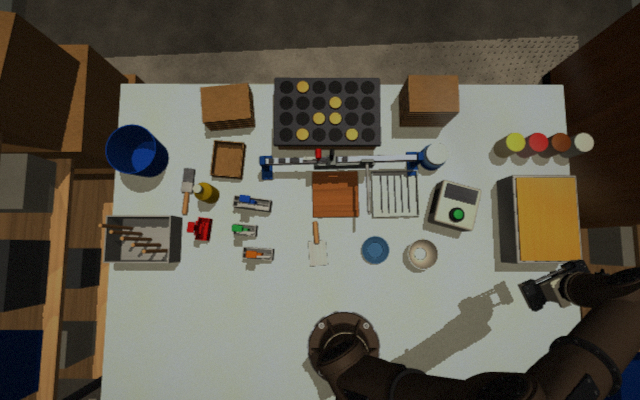

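Seen from the top camera: blue large (252,203), green small (243,230), orange medium (258,254). A red look-alike is at (203,228). The board is at (335,195) and the tray at (396,194). The red lever is at (318,155) and the dryer button at (457,214). Next I'll segment these and enlarge them.

```bash
cat > seg.py <<'E'
from h import *
def mask(rgb,col):
    h=cv2.cvtColor(rgb,cv2.COLOR_RGB2HSV); H,S,V=[h[...,i].astype(int) for i in range(3)]
    r={"blue":(105,125),"orange":(5,17),"green":(45,80)}.get(col)
    m=((H<5)|(H>174)) if col=="red" else ((H>=r[0])&(H<=r[1]))
    return m&(S>130)&(V>50)
def basket(W,m,h,xy=None):
    # flange-top centre and stem points
    ok=m&np.isfinite(W[...,2])
    P=W[ok]; 
    if xy is not None: P=P[np.hypot(*(P[:,:2]-xy).T)<90]
    return P
E
python3 - <<'E'
from seg import *
for c in("scene","top"):
    rgb,W=cloud(c)
    for col,h,xy in(("blue",188,(505,320)),("orange",178,(333,300)),("green",168,(410,347)),("red",168,(417,500)),("red",210,(650,90)),("green",120,(462,-380))):
        P=basket(W,mask(rgb,col),h,xy); T=P[P[:,2]>h-14]
        print(c,col,len(P),P[:,2].max().round() if len(P) else '',len(T),np.median(T,0).round(1) if len(T) else '',(T.min(0).round(),T.max(0).round()) if len(T) else '')
    for n,xy in(("large",(505,320)),("medium",(333,300)),("small",(410,347))):
        Q=W[np.isfinite(W[...,2])&(np.hypot(W[...,0]-xy[0],W[...,1]-xy[1])<80)&(W[...,2]>25)&(W[...,2]<70)]
        r=cv2.minAreaRect(Q[:,:2].astype(np.float32)); print(c,n,len(Q),np.round(r[0]),np.round(r[1]),round(r[2],1))
rgb,W=cloud("top"); a=cv2.resize(rgb[140:225,225:465],None,fx=3.3,fy=3.3,interpolation=3)
rgb,W=cloud("scene"); b=cv2.resize(rgb[150:310,215:455],None,fx=2,fy=2,interpolation=3)
b=cv2.copyMakeBorder(b,0,0,0,a.shape[1]-b.shape[1],0)
cv2.imwrite("pics/crop1.png",cv2.cvtColor(np.vstack([a,b]),cv2.COLOR_RGB2BGR)); 
W=np.load("top0.npy")
# board / tray / rail
for n,(cx,cy),z0,z1 in(("board",(542,30),8,16),("tray",(548,-196),2,24)):
    Q=W[np.isfinite(W[...,2])&(abs(W[...,0]-cx)<115)&(abs(W[...,1]-cy)<105)&(W[...,2]>z0)&(W[...,2]<z1)]
    r=cv2.minAreaRect(Q[:,:2].astype(np.float32)); print(n,len(Q),np.round(r[0]),np.round(r[1]),round(r[2],1))
for c in("scene","top"):
    W=np.load(c+"0.npy")
    Q=W[(W[...,2]>140)&(W[...,0]>420)&(W[...,0]<760)&(W[...,1]>-150)&(W[...,1]<150)]
    print(c,len(Q)); print(Q[::max(1,len(Q)//50)].round().astype(int).tolist())
E
```

```text
scene blue 231 192.0 96 [513.4 330.  186.9] (array([501., 311., 174.]), array([524., 347., 192.]))
scene orange 282 181.0 86 [335.7 305.7 176.2] (array([323., 288., 165.]), array([345., 322., 181.]))
scene green 218 171.0 104 [417.6 354.5 166.5] (array([405., 336., 159.]), array([428., 372., 171.]))
scene red 809 172.0 116 [422.2 504.7 166.7] (array([402., 493., 160.]), array([439., 516., 172.]))
scene red 155 212.0 81 [656.7  96.7 206.2] (array([641.,  84., 196.]), array([669., 104., 212.]))
scene green 48 123.0 48 [ 468.4 -377.2  118.1] (array([ 456., -393.,  110.]), array([ 483., -362.,  123.]))
scene large 697 [481. 332.] [134. 104.] 82.1
scene medium 381 [360. 304.] [108.  99.] 87.4
scene small 445 [385. 358.] [ 82. 107.] 84.2
top blue 92 193.0 70 [505.5 326.7 188. ] (array([494., 311., 180.]), array([517., 342., 193.]))
top orange 93 182.0 74 [329.1 303.9 177. ] (array([320., 287., 170.]), array([339., 320., 182.]))
top green 71 172.0 65 [411.9 352.8 167.4] (array([402., 336., 162.]), array([422., 369., 172.]))
top red 318 173.0 65 [417.6 501.9 167.8] (array([402., 489., 163.])
[... 1496 characters left out ...]
, [647, 55, 150], [643, 92, 152], [644, 35, 149], [641, 62, 148], [633, -54, 186], [631, -86, 191], [637, 32, 150], [629, -76, 189], [633, 42, 152], [626, -67, 187], [630, 55, 149], [632, 21, 143], [631, -12, 147], [631, -45, 146], [626, -76, 170], [628, 92, 142], [627, 58, 147], [628, 25, 147], [629, -15, 142], [628, -49, 147], [626, -81, 155], [624, 85, 145], [624, 45, 146], [625, 11, 141], [625, -22, 142], [618, -68, 175], [621, 75, 145], [615, -72, 173], [602, -68, 174], [589, -65, 174], [579, -68, 172], [569, -71, 175], [559, -75, 172], [546, -68, 174], [536, -71, 173], [526, -74, 174], [513, -67, 175], [504, -71, 173], [493, -70, 178], [484, -73, 174], [475, -77, 169], [460, -69, 183]]
```

View pics/crop1.png

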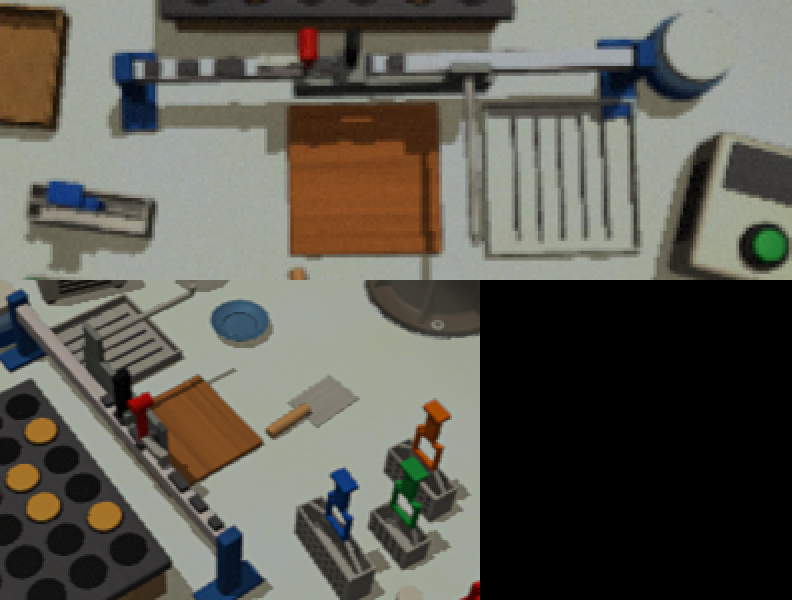

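The enlarged crop confirms the target: the red carriage lever and black post are at crop (308,45) and (350,48), and the hook is at (472,160), between board and tray. The three baskets stand upright with their eyes facing along the hook. The red one is the look-alike. Next I'll fit yaws and the rail direction.

```bash
python3 - <<'E'
from seg import *
print("tips",tcp_to_tips)
def yaw(Q):
    Q=Q[:,:2]; c=np.median(Q,0)
    for _ in range(4):
        d=np.linalg.svd(Q-c,full_matrices=False)[2][0]; n=np.array([-d[1],d[0]])
        k=abs((Q-c)@n)<26; Q=Q[k]; c=Q.mean(0)
    d=d*np.sign(d[1]); return c.round(1),round(float(np.degrees(np.arctan2(-d[0],d[1]))),1),len(Q)
for c in("scene","top"):
    W=np.load(c+"0.npy"); f=np.isfinite(W[...,2])
    for n,xy,h in(("large",(509,328),64),("medium",(332,304),54),("small",(414,353),44)):
        Q=W[f&(np.hypot(W[...,0]-xy[0],W[...,1]-xy[1])<75)&(abs(W[...,2]-h)<9)]
        print(c,n,yaw(Q))
    Q=W[f&(W[...,0]>470)&(W[...,0]<605)&(abs(W[...,1]+68)<12)&(W[...,2]>155)]
    p=np.polyfit(Q[:,0],Q[:,1],1); print(c,"hook slope deg",np.degrees(np.arctan(p[0])).round(2),np.polyval(p,[460,545,625]).round(1),"zmed",np.median(Q[:,2]))
    T=W[f&(abs(W[...,1]+68)<12)&(W[...,2]>155)&(W[...,0]<700)]; print(" tip xmin",np.percentile(T[:,0],[0,1,3]).round(1))
    Q=W[f&(W[...,0]>600)&(W[...,0]<700)&(W[...,1]>-320)&(W[...,1]<260)&(abs(W[...,2]-140)<25)]
    b=np.arange(-300,250,50); print(c,"rail",[(int(y),len(S),S[:,0].min().round(),np.median(S[:,0]).round(),S[:,0].max().round(),np.median(S[:,2]).round()) for y in b for S in [Q[abs(Q[:,1]-y)<10]] if len(S)])
    for nm,z0,z1,cx,cy in(("post",195,225,652,45),("lever",192,216,652,95),("postlow",165,190,652,45)):
        S=W[f&(abs(W[...,0]-cx)<30)&(abs(W[...,1]-cy)<17)&(W[...,2]>z0)&(W[...,2]<z1)]
        if len(S): print(c,nm,len(S),np.percentile(S,[2,50,98],axis=0).round().tolist())
E
```

```text
tips 178.0
scene large (array([513.7, 335.4]), -5.8, 264)
scene medium (array([336.2, 314.3]), -0.9, 154)
scene small (array([391.8, 354.4]), -74.0, 121)
scene hook slope deg 1.85 [-70.8 -68.1 -65.5] zmed 172.03109924340166
 tip xmin [-20.   -7.2  11.7]
scene rail [(-250, 65, np.float64(649.0), np.float64(666.0), np.float64(679.0), np.float64(126.0)), (-200, 20, np.float64(653.0), np.float64(667.0), np.float64(673.0), np.float64(117.0)), (-150, 21, np.float64(652.0), np.float64(660.0), np.float64(671.0), np.float64(117.0)), (-100, 27, np.float64(637.0), np.float64(657.0), np.float64(668.0), np.float64(117.0)), (-50, 75, np.float64(629.0), np.float64(638.0), np.float64(668.0), np.float64(137.0)), (0, 43, np.float64(649.0), np.float64(659.0), np.float64(667.0), np.float64(122.0)), (50, 64, np.float64(635.0), np.float64(661.0), np.float64(667.0), np.float64(147.0)), (100, 151, np.float64(625.0), np.float64(649.0), np.float64(665.0), np.float64(137.0)), (150, 50, np.float64(643.0), np.float64(653.0), np.float64(662.0), np.float64(124.0)), (200, 21, np.float64(643.0), np.float64(655.0), n
[... 935 characters left out ...]
(662.0), np.float64(122.0)), (0, 52, np.float64(624.0), np.float64(644.0), np.float64(662.0), np.float64(127.0)), (50, 60, np.float64(622.0), np.float64(632.0), np.float64(659.0), np.float64(148.0)), (100, 49, np.float64(621.0), np.float64(640.0), np.float64(654.0), np.float64(136.0)), (150, 17, np.float64(637.0), np.float64(644.0), np.float64(652.0), np.float64(117.0)), (200, 25, np.float64(637.0), np.float64(646.0), np.float64(655.0), np.float64(120.0))]
top post 33 [[639.0, 41.0, 195.0], [649.0, 48.0, 216.0], [661.0, 53.0, 221.0]]
top lever 59 [[635.0, 82.0, 200.0], [648.0, 92.0, 207.0], [663.0, 98.0, 212.0]]
top postlow 8 [[639.0, 43.0, 165.0], [640.0, 49.0, 181.0], [646.0, 53.0, 185.0]]
```

```bash
python3 -m pendant '[[91.8,[0,0,-25],7],[91.8,[0,0,-50],14],[91.8,[0,0,-60],21.7],[91.8,[0,0,-60],21.7]]' 20
python3 -m pendant '[[91.8,[21,-31,0],0],[91.8,[42,-62,0],0],[91.8,[64,-93,0],0],[91.8,[85,-124,0],0],[91.8,[106,-155,0],0]]'
python3 -m pendant '[[91.8,[21,-31,0],0],[91.8,[42,-62,0],0],[91.8,[64,-93,0],0],[91.8,[85,-124,0],0],[91.8,[106,-155,0],0]]'
python3 - <<'E'
from h import *
print(toolshift([652,62,290]),Rn.from_quat(observe()["tcp_rot"]).as_matrix().round(3).tolist())
E
```

```text
t: 1.93
position: [251.5, -572.8, 467.8]
tcp_rot: [1.0, 0.014, 0.001, 0.002]
contact_force: [-0.6, -0.8, 0.9]
opening: 1.003
finger_force: 0.0
t: 2.35
position: [352.3, -411.8, 463.8]
tcp_rot: [1.0, 0.019, -0.0, -0.0]
contact_force: [1.9, 0.8, 0.2]
opening: 0.999
finger_force: 0.0
t: 2.77
position: [452.7, -253.2, 463.9]
tcp_rot: [1.0, 0.019, -0.0, -0.0]
contact_force: [1.2, -0.8, 0.7]
opening: 1.001
finger_force: 0.0
[ 211.5 -307.2   14.8] [[0.999, 0.039, -0.001], [0.039, -0.999, 0.0], [-0.001, -0.0, -1.0]]
```

```bash
python3 -m pendant '[[91.8,[21,-31,0],0],[91.8,[42,-62,0],0],[91.8,[64,-93,0],0],[91.8,[85,-124,0],0],[91.8,[106,-155,0],0]]'
python3 -m pendant '[[91.8,[26,-38,0],0],[91.8,[52,-76,0],0],[91.8,[78,-114,0],0],[91.8,[105,-152,0],0],[91.8,[105,-152,0],0]]'
python3 - <<'E'
from seg import *
print(toolshift([652,62,200]),observe()["position"])
for c in("scene","top"):
    rgb,W=cloud(c); cv2.imwrite(f"pics/{c}1.png",cv2.cvtColor(rgb,cv2.COLOR_RGB2BGR)); P=basket(W,mask(rgb,"red"),210,(650,90)); T=P[P[:,2]>192]
    if len(T): print(c,len(T),np.percentile(T,[2,50,98],axis=0).round())
    a=rgb[150:250,230:350] if c=="scene" else rgb[120:220,260:380]
    cv2.imwrite(f"pics/z1{c}.png",cv2.cvtColor(cv2.resize(a,None,fx=3.3,fy=3.3),cv2.COLOR_RGB2BGR))
cv2.imwrite("pics/z1.png",np.hstack([cv2.imread("pics/z1scene.png"),cv2.imread("pics/z1top.png")]))
E
```

```text
t: 3.18
position: [553.3, -94.7, 463.9]
tcp_rot: [1.0, 0.019, -0.0, -0.0]
contact_force: [0.6, -0.3, 0.8]
opening: 1.005
finger_force: 0.0
t: 3.6
position: [653.7, 65.3, 463.0]
tcp_rot: [1.0, 0.022, -0.001, -0.002]
contact_force: [-1.7, 0.8, 0.1]
opening: 1.001
finger_force: 0.0
[ -1.5   4.  104. ] [653.66883304  65.25005859 462.97547097]
scene 86 [[642.  85. 195.]
 [658.  97. 206.]
 [669. 103. 211.]]
top 46 [[619.  82. 202.]
 [644.  92. 208.]
 [657.  98. 368.]]
```

View pics/z1.png

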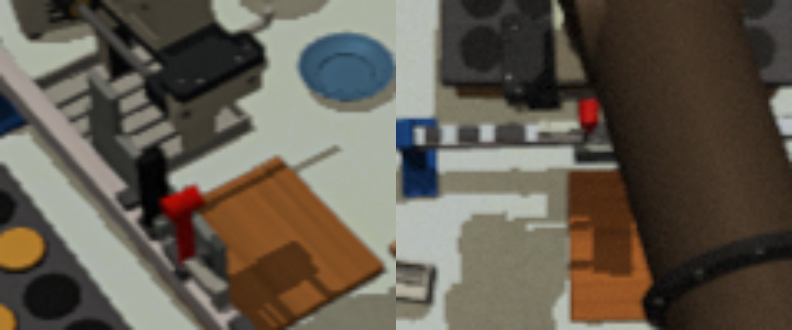

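The image shows the gripper straddling the red lever (183,225) and the black post (150,185). I'll lower and pinch.

```bash
python3 -m pendant '[[91.8,[-1,-3,30],0],[91.8,[-1,-3,60],0],[91.8,[-1,-3,90],0],[91.8,[-1,-3,103],0],[91.8,[-1,-3,103],0]]' 25
python3 -m pendant '[[70,[0,0,0],0],[55,[0,0,0],0],[30,[0,0,0],0],[30,[0,0,0],0],[30,[0,0,0],0]]' 25
python3 -m pendant '[[30,[0,0,0],0],[30,[0,0,0],0],[30,[0,0,0],0],[30,[0,0,0],0]]' 25
```

```text
t: 4.12
position: [649.6, 60.4, 357.2]
tcp_rot: [1.0, 0.018, -0.004, 0.001]
contact_force: [-0.3, 0.2, -0.0]
opening: 0.998
finger_force: 0.0
t: 4.53
position: [651.6, 62.8, 363.1]
tcp_rot: [1.0, 0.018, 0.001, -0.001]
contact_force: [0.7, 3.1, 1.6]
opening: 0.688
finger_force: 1.2
t: 4.87
position: [651.8, 61.1, 362.7]
tcp_rot: [1.0, 0.017, 0.001, 0.001]
contact_force: [-0.7, -2.2, 6.7]
opening: 0.446
finger_force: 25.0
```

Fully squeezed at 41 mm. Now I slide it toward the board.

```bash
python3 -m pendant '[[30,[0,-10,0],0],[30,[0,-20,0],0],[30,[0,-30,0],0],[30,[0,-40,0],0],[30,[0,-50,0],0]]' 25
python3 -m pendant '[[30,[0,-10,0],0],[30,[0,-20,0],0],[30,[0,-30,0],0],[30,[0,-37,0],0],[30,[0,-37,0],0]]' 25
cat > hook.py <<'E'
from seg import *
def hook(lo=-230,hi=80,cams=("scene","top")):
    for c in cams:
        rgb,W=cloud(c); f=np.isfinite(W[...,2])
        Q=W[f&(W[...,0]>490)&(W[...,0]<600)&(W[...,1]>lo)&(W[...,1]<hi)&(W[...,2]>160)&(W[...,2]<182)]
        if len(Q)>8:
            y=Q[:,1]-np.tan(np.radians(2))*(Q[:,0]-545); m=np.median(y); print(c,"hook y@545",m.round(1),len(Q),np.percentile(y,[10,90]).round())
E
python3 -c "
from hook import *
hook(); print(observe()['position'].round(1) if hasattr(observe()['position'],'round') else observe()['position'])"
```

```text
t: 5.28
position: [650.2, 111.2, 362.7]
tcp_rot: [1.0, 0.017, 0.001, 0.001]
contact_force: [1.0, -3.0, 6.0]
opening: 0.441
finger_force: 25.0
t: 5.7
position: [648.8, 150.6, 362.7]
tcp_rot: [1.0, 0.018, 0.001, -0.0]
contact_force: [3.3, 3.4, 5.9]
opening: 0.442
finger_force: 25.0
scene hook y@545 22.6 32 [18. 25.]
[648.9 149.6 362.7]
```

```bash
python3 -m pendant '[[30,[0,-4,0],0],[30,[0,-8,0],0],[30,[0,-8,0],0]]' 25
python3 -m pendant '[[30,[0,-2,0],0],[30,[0,-3,0],0],[30,[0,-3,0],0]]' 25
python3 -m pendant '[[30,[0,-2,0],0],[30,[0,-3,0],0],[30,[0,-3,0],0]]' 25
```

```text
t: 6.05
position: [648.1, 156.5, 361.7]
tcp_rot: [1.0, 0.017, 0.0, 0.001]
contact_force: [1.0, -4.4, 3.3]
opening: 0.575
finger_force: 2.5
t: 6.3
position: [648.1, 159.5, 361.5]
tcp_rot: [1.0, 0.017, 0.0, 0.0]
contact_force: [2.3, -1.4, 1.4]
opening: 0.44
finger_force: 25.0
t: 6.55
position: [647.9, 163.0, 361.6]
tcp_rot: [1.0, 0.017, 0.0, 0.0]
contact_force: [3.6, -2.2, 1.3]
opening: 0.442
finger_force: 25.0
```

The momentary slackening happened here, and the grip recovered. I'll continue to the stop.

```bash
python3 -m pendant '[[30,[0,-2,0],0],[30,[0,-3,0],0],[30,[0,-3,0],0]]' 25
python3 -c "
from hook import *
hook()"
python3 -m pendant '[[30,[0,-2,0],0],[30,[0,-2,0],0],[30,[0,-2,0],0]]' 25
```

```text
t: 6.8
position: [648.1, 163.7, 361.5]
tcp_rot: [1.0, 0.016, -0.0, 0.002]
contact_force: [3.2, -9.6, 2.1]
opening: 0.445
finger_force: 25.0
scene hook y@545 34.5 28 [32. 37.]
t: 7.15
position: [648.1, 164.1, 361.4]
tcp_rot: [1.0, 0.016, -0.0, 0.003]
contact_force: [1.8, -14.4, 4.5]
opening: 0.446
finger_force: 25.0
```

At the stop. I'll back off slightly and release so the tooth drops.

```bash
python3 -m pendant '[[30,[0,3,0],0],[30,[0,5,0],0],[45,[0,5,0],0],[52,[0,5,0],0],[60,[0,5,0],0]]' 25
python3 -m pendant '[[70,[0,0,0],0],[80,[0,0,0],0],[91.8,[0,0,0],0],[91.8,[0,0,0],0],[91.8,[0,0,0],0]]'
python3 -m pendant '[[91.8,[0,0,-30],0],[91.8,[0,0,-65],0],[91.8,[0,0,-100],0],[91.8,[0,0,-120],0],[91.8,[0,0,-120],0]]'
python3 - <<'E'
from hook import *
hook(-30,80)
for c in("scene","top"):
    rgb,W=cloud(c); P=basket(W,mask(rgb,"red"),210,(648,200)); T=P[(P[:,2]>192)&(P[:,2]<225)]
    if len(T): print(c,len(T),np.percentile(T,[2,50,98],axis=0).round())
    for col,h,xy in(("blue",188,(505,327)),("orange",178,(333,304)),("green",168,(412,353))):
        P=basket(W,mask(rgb,col),h,xy); T=P[(P[:,2]>h-14)&(P[:,2]<h+15)]
        print(c,col,len(T),np.median(T,0).round(1) if len(T) else '')
rgb,W=cloud("scene"); cv2.imwrite("pics/s2.png",cv2.cvtColor(cv2.resize(rgb[170:330,220:480],None,fx=3,fy=3),cv2.COLOR_RGB2BGR))
print(observe()["position"],toolshift([509,328.5,157]))
E
```

```text
t: 7.57
position: [647.7, 164.6, 361.8]
tcp_rot: [1.0, 0.018, 0.0, -0.001]
contact_force: [3.9, 1.8, -1.3]
opening: 0.587
finger_force: 4.0
t: 7.98
position: [647.6, 162.8, 361.5]
tcp_rot: [1.0, 0.017, -0.0, 0.0]
contact_force: [0.8, -0.5, -0.1]
opening: 0.95
finger_force: 0.0
t: 8.4
position: [648.2, 163.2, 487.5]
tcp_rot: [1.0, 0.017, 0.004, -0.001]
contact_force: [0.7, -0.5, -0.2]
opening: 0.998
finger_force: 0.0
scene hook y@545 28.3 32 [24. 31.]
scene 93 [[639. 183. 195.]
 [654. 193. 206.]
 [666. 199. 212.]]
scene blue 99 [512.5 329.6 186.6]
scene orange 97 [334.4 305.8 176.5]
scene green 109 [418.2 354.  166.3]
top blue 70 [505.3 327.9 187.7]
top orange 74 [329.1 304.  177.4]
top green 65 [412.  353.  167.8]
[647.54367709 162.81407293 479.98386534] [-131.8 -170.7  164.2]
```

View pics/s2.png

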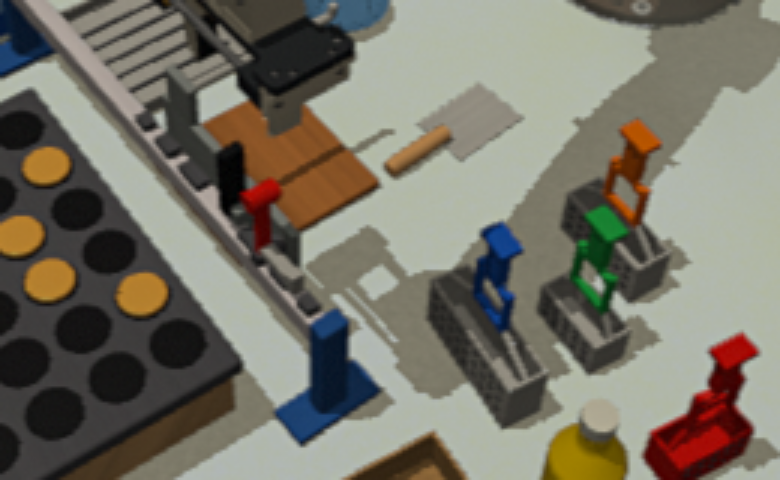

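The image shows the hook over the board, with lever (262,195) and post (230,175). The hook reads about 6 mm back from the stop, so I'll check that the lever is fully at rest.

```bash
python3 - <<'E'
from hook import *
hook(-30,80)
for c in("scene","top"):
    W0=np.load(c+"0.npy"); rgb,W=cloud(c)
    for A,cy,t in((W0,70,"before"),(W,166,"now")):
        f=np.isfinite(A[...,2])
        for n,dy,z0,z1 in(("post",-22,198,225),("lever",26,198,214)):
            S=A[f&(abs(A[...,0]-652)<30)&(abs(A[...,1]-cy-dy)<20)&(A[...,2]>z0)&(A[...,2]<z1)]
            if len(S): print(c,t,n,len(S),np.percentile(S[:,1],[5,50,95]).round(1),np.percentile(S[:,2],[50,95]).round(1))
E
```

```text
scene hook y@545 28.6 37 [25. 32.]
scene before post 73 [44.6 52.5 56.4] [210.9 219.1]
scene before lever 85 [ 86.5  96.5 102.6] [206.1 210.7]
scene now post 79 [141.3 148.8 152. ] [213.3 219.1]
scene now lever 91 [183.  192.7 198.6] [206.8 209.5]
top before post 28 [42.1 47.5 50.7] [217.1 220.5]
top before lever 58 [82.3 91.9 98.3] [207.2 211.9]
```

The lever-to-post spacing is unchanged at 44 mm, so the lever is at rest and the carriage is locked at the board. Now the large basket.

```bash
python3 -m pendant '[[91.8,[-26,-34,0],0],[91.8,[-53,-68,0],0],[91.8,[-79,-102,0],0],[91.8,[-105,-136,0],0],[91.8,[-131,-170,0],0]]'
python3 -m pendant '[[91.8,[0,0,20],4],[91.8,[0,0,40],7.8],[91.8,[0,0,40],7.8],[91.8,[0,0,40],7.8]]'
python3 - <<'E'
from h import *
print(toolshift([509,328.5,158]),observe()["position"],Rn.from_quat(observe()["tcp_rot"]).as_matrix().round(3)[:,0])
E
```

```text
t: 9.27
position: [513.5, 324.7, 481.5]
tcp_rot: [1.0, 0.017, -0.0, 0.0]
contact_force: [0.8, 0.6, -0.6]
opening: 1.0
finger_force: 0.0
t: 9.6
position: [514.9, 323.2, 440.9]
tcp_rot: [0.999, -0.05, -0.001, 0.001]
contact_force: [-0.4, 0.0, 2.4]
opening: 0.996
finger_force: 0.0
[ -5.9  -5.3 123.9] [514.87450508 323.15679465 440.90395329] [ 0.995 -0.099 -0.002]
```

```bash
python3 -m pendant '[[91.8,[-6,-5,30],0],[91.8,[-6,-5,60],0],[91.8,[-6,-5,95],0],[91.8,[-6,-5,124],0],[91.8,[-6,-5,124],0]]'
python3 -m pendant '[[60,[0,0,0],0],[40,[0,0,0],0],[15,[0,0,0],0],[15,[0,0,0],0],[15,[0,0,0],0]]' 30
python3 -m pendant '[[15,[0,0,0],0],[15,[0,0,0],0],[15,[0,0,0],0],[15,[0,0,0],0],[15,[0,0,0],0]]' 30
```

```text
t: 10.02
position: [509.0, 327.4, 313.3]
tcp_rot: [0.999, -0.05, -0.003, 0.003]
contact_force: [-0.6, -0.5, -0.4]
opening: 1.003
finger_force: 0.0
t: 10.43
position: [509.9, 329.4, 319.4]
tcp_rot: [0.999, -0.051, 0.001, -0.001]
contact_force: [-0.2, -0.1, 1.0]
opening: 0.688
finger_force: 0.0
t: 10.85
position: [509.5, 328.9, 317.7]
tcp_rot: [0.999, -0.051, -0.0, 0.0]
contact_force: [-0.6, -0.9, 0.2]
opening: 0.367
finger_force: 29.9
```

The opening is 34 mm, so the pads are on the flange rather than the 20 mm stem. I'll reopen, go a little lower and regrip.

```bash
python3 -m pendant '[[60,[0,0,0],0],[60,[0,0,0],0],[60,[0,0,4],0],[60,[0,0,4],0]]' 30
python3 -m pendant '[[15,[0,0,0],0],[15,[0,0,0],0],[15,[0,0,0],0],[15,[0,0,0],0],[15,[0,0,0],0]]' 30
python3 -m pendant '[[15,[0,0,0],0],[15,[0,0,0],0],[15,[0,0,0],0]]' 30
python3 - <<'E'
from h import *
for c in("scene",):
    rgb,W=cloud(c); cv2.imwrite("pics/s3.png",cv2.cvtColor(cv2.resize(rgb[180:320,320:480],None,fx=4,fy=4),cv2.COLOR_RGB2BGR))
E
```

```text
t: 11.18
position: [509.3, 329.1, 313.0]
tcp_rot: [0.999, -0.05, -0.0, 0.0]
contact_force: [0.5, 0.4, -0.5]
opening: 0.608
finger_force: 0.0
t: 11.6
position: [509.5, 329.0, 313.8]
tcp_rot: [0.999, -0.051, 0.0, 0.0]
contact_force: [0.0, 0.6, -1.9]
opening: 0.339
finger_force: 7.1
t: 11.85
position: [509.4, 329.0, 313.5]
tcp_rot: [0.999, -0.051, -0.0, 0.0]
contact_force: [-0.6, -0.1, -2.5]
opening: 0.311
finger_force: 40.5
```

View pics/s3.png

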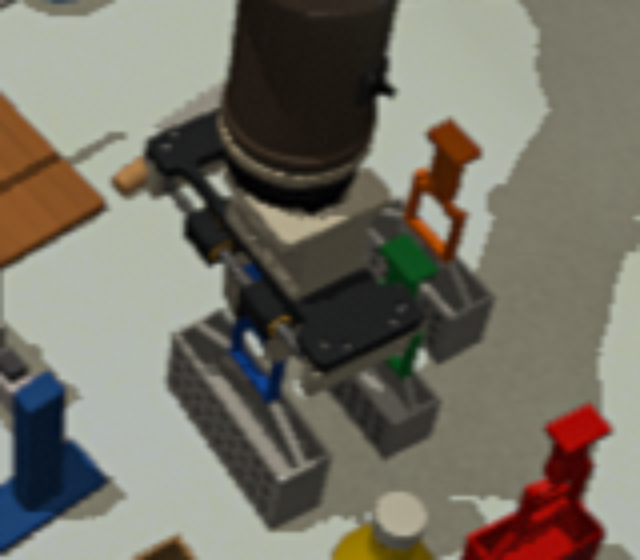

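The grip reads 28.6 mm with a slight downward pull, so the pad tops are still catching the flange edge. I'll go 3 mm lower.

```bash
python3 -m pendant '[[60,[0,0,0],0],[60,[0,0,0],0],[60,[0,0,3],0],[60,[0,0,3],0]]' 30
python3 -m pendant '[[15,[0,0,0],0],[15,[0,0,0],0],[15,[0,0,0],0],[15,[0,0,0],0],[15,[0,0,0],0]]' 30
python3 -m pendant '[[15,[0,0,0],0],[15,[0,0,0],0],[15,[0,0,0],0],[15,[0,0,0],0],[15,[0,0,0],0]]' 30
```

```text
t: 12.23
position: [509.9, 330.7, 312.1]
tcp_rot: [0.999, -0.05, 0.001, -0.002]
contact_force: [-0.4, 4.9, 10.0]
opening: 0.557
finger_force: 4.9
t: 12.65
position: [510.8, 328.8, 313.2]
tcp_rot: [0.999, -0.051, 0.002, -0.001]
contact_force: [-1.3, -6.2, 15.3]
opening: 0.316
finger_force: 35.1
t: 13.07
position: [510.7, 328.4, 313.0]
tcp_rot: [0.999, -0.051, 0.002, -0.0]
contact_force: [-1.8, -6.1, 18.0]
opening: 0.314
finger_force: 34.6
```

The readings fit pads that stand about 2.7 mm proud of the finger backs: the 34 mm flange stops the backs at a 28.6 mm gap, and the tips meet the rim top at 134 mm. The stem can't be reached cleanly, so I'll hold the flange squarely in mid-pad instead.

```bash
python3 -m pendant '[[60,[0,0,-1],0],[80,[0,0,-2],0],[80,[0,0,-2],0],[80,[0,0,-20],0],[80,[0,0,-29],0]]' 40
python3 -m pendant '[[25,[0,0,0],0],[25,[0,0,0],0],[25,[0,0,0],0],[25,[0,0,0],0],[25,[0,0,0],0]]' 40
python3 -m pendant '[[25,[0,0,0],0],[25,[0,0,0],0],[25,[0,0,0],0],[25,[0,0,0],0],[25,[0,0,0],0]]' 40
python3 -m pendant '[[25,[0,0,-4],0],[25,[0,0,-10],0],[25,[0,0,-20],0],[25,[0,0,-30],0],[25,[0,0,-30],0]]' 40
```

```text
t: 13.48
position: [509.3, 329.2, 339.9]
tcp_rot: [0.999, -0.05, -0.0, 0.0]
contact_force: [0.7, 1.2, -2.7]
opening: 0.625
finger_force: 1.3
t: 13.9
position: [509.5, 328.8, 339.2]
tcp_rot: [0.999, -0.051, -0.0, 0.0]
contact_force: [0.5, -2.4, -1.9]
opening: 0.367
finger_force: 34.5
t: 14.32
position: [509.4, 329.1, 339.6]
tcp_rot: [0.999, -0.051, -0.0, 0.0]
contact_force: [-0.7, 0.4, -3.1]
opening: 0.359
finger_force: 39.4
t: 14.73
position: [510.0, 329.7, 372.8]
tcp_rot: [0.999, -0.051, 0.002, -0.001]
contact_force: [0.8, 0.7, -2.3]
opening: 0.361
finger_force: 39.4
```

```bash
python3 - <<'E'
from seg import *
rgb,W=cloud("scene"); cv2.imwrite("pics/s4.png",cv2.cvtColor(cv2.resize(rgb[160:320,310:470],None,fx=3.7,fy=3.7,interpolation=2),cv2.COLOR_RGB2BGR))
P=basket(W,mask(rgb,"blue"),0,(510,329)); print(np.percentile(P,[2,50,98],axis=0).round())
E
```

```text
[[489. 281.  84.]
 [512. 315. 138.]
 [518. 341. 200.]]
```

View pics/s4.png

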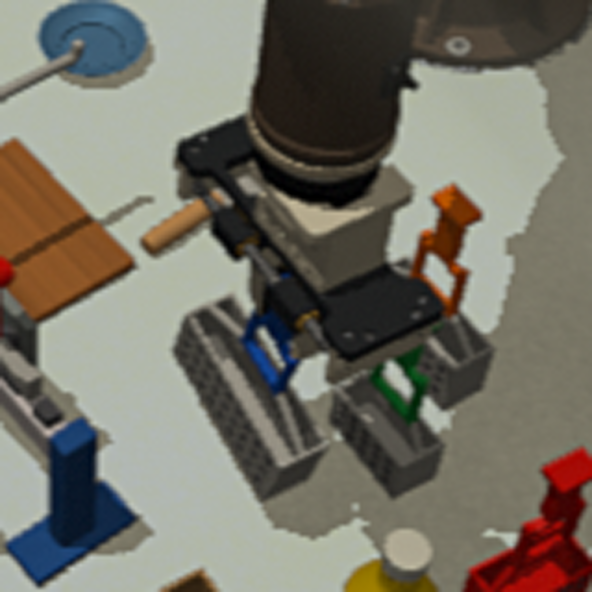

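The blue basket has lifted with the gripper. I'll check for tilt from its rim heights at both ends and the side bars of the eye.

```bash
cat > tilt.py <<'E'
from seg import *
def tilt(col,xy,yaw,half,cams=("scene","top")):
    a=np.radians(yaw); ex=np.array([np.cos(a),np.sin(a)]); ey=np.array([-np.sin(a),np.cos(a)])
    for c in cams:
        rgb,W=cloud(c); f=np.isfinite(W[...,2]); Q=W[f]; l=(Q[:,:2]-xy); px,py=l@ex,l@ey
        for s in(-1,1):
            k=(abs(px)<28)&(py*s>half-30)&(py*s<half+12)&(Q[:,2]>15)
            S=Q[k]; 
            if len(S): print(c,"end",s,len(S),"z95",np.percentile(S[:,2],95).round(),"x,y range",np.percentile(px[k],[3,97]).round(),np.percentile(py[k],[3,97]).round())
        m=mask(rgb,col)[f]&(abs(px)<30)&(abs(py)<45)&(Q[:,2]>60)
        if m.sum(): print(c,col,m.sum(),"px",np.percentile(px[m],[5,50,95]).round(),"py",np.percentile(py[m],[2,50,98]).round(),"z",np.percentile(Q[m][:,2],[2,50,98]).round())
        for z in range(60,220,15):
            k=m&(abs(Q[:,2]-z)<8)
            if k.sum()>3: print("  z",z,k.sum(),"py",py[k].min().round(),py[k].max().round(),"px",np.median(px[k]).round())
E
python3 -c "
from tilt import *
tilt('blue',(510,329),-5.8,65,('scene',))"
```

```text
scene end -1 979 z95 645.0 x,y range [-26.  26.] [-76. -36.]
scene end 1 2692 z95 601.0 x,y range [-21.  26.] [36. 69.]
scene blue 105 px [-3.  3.  6.] py [-38. -13.  13.] z [ 87. 136. 233.]
  z 120 15 py -34.0 3.0 px 3.0
  z 135 50 py -39.0 6.0 px 2.0
  z 150 13 py -37.0 10.0 px 4.0
  z 165 13 py -34.0 14.0 px 3.0
  z 180 16 py -25.0 13.0 px 5.0
```

The eye is about 13 mm to -y of the grip, so the basket is tilted. The earlier lift started before the fingers were fully open. I'll set it down, open fully, then regrip.

```bash
python3 -m pendant '[[25,[0,0,10],0],[25,[0,0,20],0],[25,[0,0,28],0],[25,[0,0,31],0],[25,[0,0,31],0]]' 40
python3 -m pendant '[[91.8,[0,0,0],0],[91.8,[0,0,0],0],[91.8,[0,0,0],0],[91.8,[0,0,0],0],[91.8,[0,0,0],0]]' 40
python3 -m pendant '[[91.8,[0,0,0],0],[91.8,[0,0,0],0],[91.8,[0,0,0],0],[91.8,[0,0,0],0],[91.8,[0,0,0],0]]' 40
python3 -c "
from tilt import *
tilt('blue',(510,329),-5.8,65,('scene',))"
```

```text
t: 15.25
position: [509.9, 328.3, 338.5]
tcp_rot: [0.999, -0.051, 0.0, 0.001]
contact_force: [-1.6, -4.0, 8.4]
opening: 0.361
finger_force: 40.4
t: 15.67
position: [509.4, 329.0, 338.2]
tcp_rot: [0.999, -0.05, -0.0, 0.0]
contact_force: [-0.1, -0.2, -1.1]
opening: 0.675
finger_force: 0.4
t: 16.08
position: [509.5, 329.1, 338.7]
tcp_rot: [0.999, -0.051, 0.0, 0.0]
contact_force: [0.1, -0.1, -0.5]
opening: 0.988
finger_force: 0.3
scene end -1 1080 z95 619.0 x,y range [-26.  26.] [-75. -36.]
scene end 1 2467 z95 568.0 x,y range [-22.  26.] [36. 69.]
scene blue 127 px [-7.  1. 11.] py [-44. -22.   2.] z [ 87. 141. 242.]
  z 90 36 py -44.0 -11.0 px 1.0
  z 105 6 py -16.0 -9.0 px 2.0
  z 120 6 py -13.0 -8.0 px 3.0
  z 135 21 py -45.0 -7.0 px 2.0
  z 150 10 py -40.0 -20.0 px 6.0
  z 180 8 py -34.0 -10.0 px 8.0
  z 195 41 py -42.0 -10.0 px -4.0
```

```bash
python3 - <<'E'
from seg import *
a,W=cloud("scene"); b,_=cloud("top")
A=cv2.resize(a[190:300,320:430],None,fx=3.6,fy=3.6,interpolation=2); B=cv2.resize(b[170:280,200:310],None,fx=3.6,fy=3.6,interpolation=2)
cv2.imwrite("pics/s5.png",cv2.cvtColor(np.hstack([A,B]),cv2.COLOR_RGB2BGR))
E
```

```text
(no output)
```

View pics/s5.png

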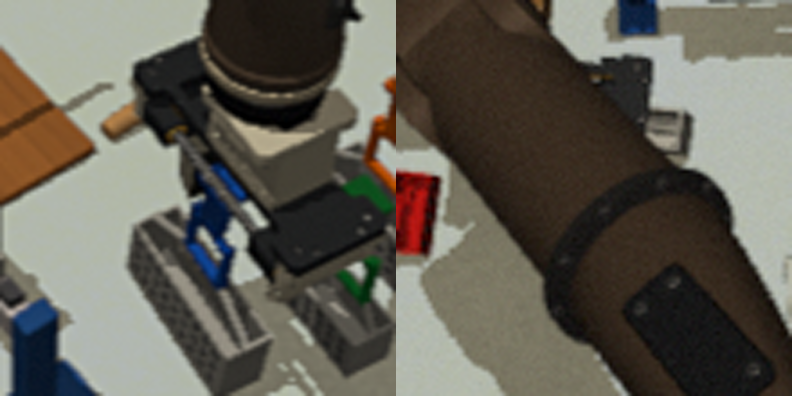

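The basket looks upright but is off-centre towards the -y finger at (185,170). I'll rise clear and remeasure it unobstructed.

```bash
python3 -m pendant '[[91.8,[0,0,-10],0],[91.8,[0,0,-20],0],[91.8,[0,0,-30],0],[91.8,[0,0,-60],0],[91.8,[0,0,-100],0]]' 40
python3 - <<'E'
from tilt import *
for c in("scene","top"):
    rgb,W=cloud(c)
    P=basket(W,mask(rgb,"blue"),188,(505,320)); T=P[(P[:,2]>174)&(P[:,2]<205)]
    if len(T): print(c,"flange",len(T),np.median(T,0).round(1),np.percentile(T,[3,97],axis=0).round())
tilt('blue',(510,312),-5.8,65,('scene',))
print(observe()["position"])
E
```

```text
t: 16.65
position: [508.9, 328.7, 438.5]
tcp_rot: [0.999, -0.05, -0.002, 0.001]
contact_force: [1.0, 0.2, 0.8]
opening: 1.002
finger_force: 0.0
scene flange 88 [507.1 290.2 186.6] [[497. 274. 183.]
 [517. 305. 190.]]
scene end -1 705 z95 701.0 x,y range [-26.  25.] [-74. -36.]
scene end 1 3900 z95 680.0 x,y range [-23.  27.] [38. 74.]
scene blue 234 px [-8.  0.  6.] py [-44. -20.  -0.] z [ 83. 151. 190.]
  z 90 45 py -45.0 0.0 px -1.0
  z 105 15 py -44.0 -1.0 px -0.0
  z 120 14 py -45.0 1.0 px -0.0
  z 135 32 py -45.0 2.0 px 0.0
  z 150 26 py -31.0 -12.0 px 3.0
  z 165 18 py -31.0 -11.0 px 3.0
  z 180 69 py -39.0 -7.0 px 2.0
  z 195 39 py -38.0 -7.0 px 0.0
[509.97130152 329.98642693 443.76998739]
```

The basket is upright again, but about 39 mm further to -y. I'll refit the yaw and approach.

```bash
cat > yaw.py <<'E'
from seg import *
def yaw(c,xy,h,half):
    rgb,W=cloud(c); f=np.isfinite(W[...,2])
    Q=W[f&(np.hypot(W[...,0]-xy[0],W[...,1]-xy[1])<half+12)&(abs(W[...,2]-h)<9)][:,:2]; k=np.median(Q,0)
    for _ in range(4):
        d=np.linalg.svd(Q-k,full_matrices=False)[2][0]; n=np.array([-d[1],d[0]]); Q=Q[abs((Q-k)@n)<25]; k=Q.mean(0)
    d=d*np.sign(d[1]); print(c,k.round(1),"yaw",np.degrees(np.arctan2(-d[0],d[1])).round(1),len(Q))
E
python3 - <<'E'
from yaw import *
for x in(505,): yaw("scene",(507,291),64,65); yaw("top",(502,289),64,65)
print(toolshift([503.5,289.2,181]))
E
```

```text
scene [510.9 300.6] yaw -2.0 233
top [498.  240.2] yaw -41.3 47
[-2.1 40.7 99.8]
```

```bash
python3 -m pendant '[[91.8,[-2,20,0],-3],[91.8,[-2,41,10],-3],[91.8,[-2,41,45],-3],[91.8,[-2,41,80],-3],[91.8,[-2,41,100],-3]]' 40
python3 -m pendant '[[91.8,[0,0,0],0],[91.8,[0,0,0],0],[60,[0,0,0],0],[50,[0,0,0],0],[25,[0,0,0],0]]' 40
python3 -m pendant '[[25,[0,0,0],0],[25,[0,0,0],0],[25,[0,0,0],0],[25,[0,0,0],0],[25,[0,0,0],0]]' 40
python3 -m pendant '[[25,[0,0,0],0],[25,[0,0,0],0],[25,[0,0,-3],0],[25,[0,0,-6],0],[25,[0,0,-10],0]]' 40
python3 -c "
from tilt import *
print(observe()['position'])
tilt('blue',(503.5,289),-3,65,('scene',))"
```

```text
t: 17.32
position: [502.3, 287.1, 335.0]
tcp_rot: [1.0, -0.025, -0.002, 0.001]
contact_force: [-1.1, -0.4, -0.5]
opening: 0.997
finger_force: 0.0
t: 17.73
position: [503.7, 288.9, 340.3]
tcp_rot: [1.0, -0.024, 0.001, -0.001]
contact_force: [0.1, -1.2, 0.8]
opening: 0.83
finger_force: 0.0
t: 18.15
position: [503.3, 288.5, 338.8]
tcp_rot: [1.0, -0.024, 0.0, 0.0]
contact_force: [-0.2, 0.9, -0.2]
opening: 0.469
finger_force: 0.0
t: 18.57
position: [503.2, 288.4, 348.6]
tcp_rot: [1.0, -0.024, -0.0, 0.0]
contact_force: [-0.4, -0.0, -2.6]
opening: 0.363
finger_force: 39.3
[503.18595097 288.41828639 348.64121036]
scene end -1 795 z95 627.0 x,y range [-26.  26.] [-75. -36.]
scene end 1 2631 z95 579.0 x,y range [-21.  25.] [36. 68.]
scene blue 134 px [-0.  4.  8.] py [-23.   3.  24.] z [ 91. 126. 178.]
  z 90 32 py -23.0 20.0 px 3.0
  z 105 32 py -21.0 26.0 px 4.0
  z 120 13 py -23.0 25.0 px 5.0
  z 135 27 py -24.0 24.0 px 4.0
  z 150 24 py -21.0 24.0 px 6.0
  z 165 17 py -8.0 10.0 px 8.0
```

Symmetric now (±24 mm), level, and carrying its weight. I'll raise it and align its yaw with the hook.

```bash
python3 -m pendant '[[25,[0,0,-12],-1],[25,[0,0,-24],-2],[25,[0,0,-36],-3],[25,[0,0,-48],-4],[25,[0,0,-58],-4.8]]' 40
python3 - <<'E'
from h import *
print(toolshift([425,23.1,247.5]),observe()["position"])
E
```

```text
t: 19.03
position: [503.3, 288.5, 407.8]
tcp_rot: [1.0, 0.018, 0.0, -0.0]
contact_force: [0.7, 0.1, -2.6]
opening: 0.365
finger_force: 39.3
[-87.9 262.5   1.2] [503.3415887  288.54502451 407.78290133]
```

```bash
python3 -m pendant '[[25,[-8,15,0],0],[25,[-18,35,0],0],[25,[-29,55,0],0],[25,[-40,75,0],0],[25,[-50,95,0],0]]' 40
python3 -m pendant '[[25,[-10,20,0],0],[25,[-20,45,0],0],[25,[-30,70,0],0],[25,[-36,95,0],0],[25,[-38,118,0],0]]' 40
python3 -m pendant '[[25,[0,20,0],0],[25,[0,35,0],0],[25,[0,45,0],0],[25,[0,50,0],0],[25,[0,50,0],0]]' 40
python3 - <<'E'
from tilt import *
from hook import hook
hook(-10,70)
print(toolshift([425,23.1,247.5]),observe()["position"])
tilt('blue',(425,23),2,65,('scene','top'))
rgb,W=cloud("scene"); print(w2pix("scene",[425,23,175]))
cv2.imwrite("pics/s6.png",cv2.cvtColor(cv2.resize(rgb[150:270,260:400],None,fx=4.5,fy=4.5,interpolation=2),cv2.COLOR_RGB2BGR))
E
```

```text
t: 19.45
position: [456.0, 191.0, 406.9]
tcp_rot: [1.0, 0.018, 0.0, -0.0]
contact_force: [0.9, -0.2, -3.0]
opening: 0.365
finger_force: 39.3
t: 19.87
position: [421.6, 71.2, 407.0]
tcp_rot: [1.0, 0.018, -0.0, 0.0]
contact_force: [-0.3, -0.2, -2.1]
opening: 0.363
finger_force: 39.3
t: 20.28
position: [424.6, 21.7, 406.9]
tcp_rot: [1.0, 0.017, 0.0, 0.0]
contact_force: [0.2, 0.8, -2.4]
opening: 0.365
finger_force: 39.3
scene hook y@545 29.2 132 [25. 32.]
top hook y@545 26.1 72 [22. 30.]
[0.4 0.1 0.3] [424.57548525  23.15804512 406.84235689]
scene end -1 328 z95 645.0 x,y range [-21.  27.] [-77. -36.]
scene end 1 2551 z95 647.0 x,y range [-24.  26.] [36. 68.]
scene blue 128 px [-5.  5. 11.] py [-26.   5.  27.] z [116. 187. 257.]
  z 120 5 py -41.0 -20.0 px -18.0
  z 150 28 py -23.0 16.0 px 2.0
  z 165 18 py -21.0 28.0 px 3.0
  z 180 14 py -21.0 28.0 px 5.0
  z 195 24 py -20.0 27.0 px 4.0
  z 210 14 py -18.0 26.0 px 7.0
top end -1 174 z95 669.0 x,y range [-26.  25.] [-49. -36.]
top end 1 500 z95 660.0 x,y range [-26.  26.] [36. 76.]
[341. 168.]
```

View pics/s6.png

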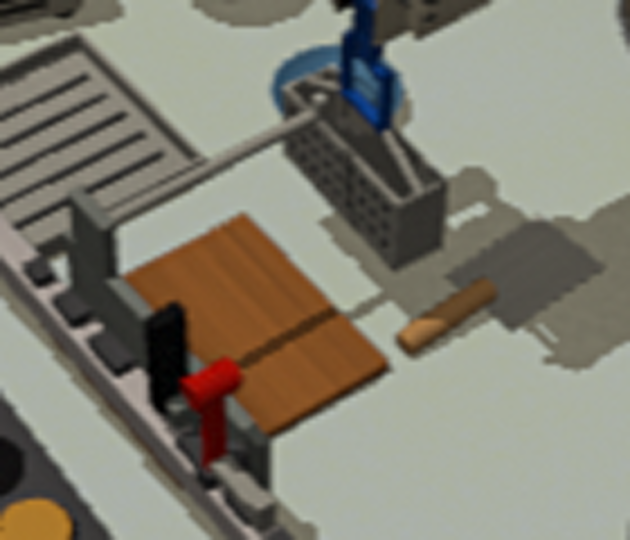

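The picture shows the hook tip at (320,110) pointing straight at the blue eye window (367,90), with y agreeing to about 1 mm. I'll thread it along the hook.

```bash
python3 -m pendant '[[25,[12,0,0],0],[25,[24,0,0],0],[25,[36,0,0],0],[25,[48,0,0],0],[25,[60,0,0],0]]' 40
python3 -m pendant '[[25,[12,0,0],0],[25,[24,0,0],0],[25,[36,0,0],0],[25,[48,0,0],0],[25,[60,0,0],0]]' 40
python3 -m pendant '[[25,[12,0,0],0],[25,[24,0,0],0],[25,[36,0,0],0],[25,[44,0,0],0],[25,[44,0,0],0]]' 40
python3 -c "
from tilt import *
p=observe()['position']; print(p)
tilt('blue',tuple(p[:2]),2,65,('scene',))
rgb,W=cloud('scene')
f=np.isfinite(W[...,2]); S=W[f&(W[...,2]>150)&(W[...,2]<192)&(abs(W[...,1]-45)<12)&(W[...,0]>605)&(W[...,0]<660)]; print('plate',len(S),np.percentile(S,[5,50,95],axis=0).round())
"
```

```text
t: 20.95
position: [486.3, 24.9, 406.5]
tcp_rot: [1.0, 0.018, 0.0, -0.0]
contact_force: [-0.8, -0.1, -3.2]
opening: 0.367
finger_force: 39.3
t: 21.37
position: [546.4, 27.0, 406.3]
tcp_rot: [1.0, 0.018, 0.0, -0.0]
contact_force: [-0.3, 0.4, -2.5]
opening: 0.371
finger_force: 39.3
t: 21.78
position: [590.5, 28.4, 406.1]
tcp_rot: [1.0, 0.017, 0.0, -0.0]
contact_force: [0.1, -0.2, -2.3]
opening: 0.369
finger_force: 39.3
[590.54769846  28.44511728 406.07051262]
scene end -1 300 z95 661.0 x,y range [-23.  27.] [-76. -36.]
scene end 1 2739 z95 645.0 x,y range [-24.  26.] [36. 68.]
scene blue 92 px [ 2.  6. 11.] py [-24.   7.  26.] z [147. 192. 249.]
  z 150 21 py -11.0 25.0 px 6.0
  z 165 15 py -25.0 26.0 px 7.0
  z 180 8 py -24.0 21.0 px 4.0
  z 195 29 py -20.0 27.0 px 5.0
  z 210 14 py -19.0 23.0 px 8.0
plate 73 [[626.  34. 155.]
 [633.  46. 173.]
 [636.  51. 190.]]
```

```bash
python3 -m pendant '[[25,[3,0,0],0],[25,[6,0,0],0],[25,[6,0,6],0],[25,[6,0,12],0],[25,[6,0,16],0]]' 40
python3 -m pendant '[[25,[0,0,2],0],[25,[0,0,2],0],[25,[0,0,2],0]]' 40
python3 -m pendant '[[25,[0,0,2],0],[25,[0,0,2],0],[25,[0,0,2],0]]' 40
```

```text
t: 22.3
position: [594.1, 28.5, 389.7]
tcp_rot: [1.0, 0.017, -0.001, 0.0]
contact_force: [-0.3, -0.1, -3.3]
opening: 0.365
finger_force: 39.3
t: 22.55
position: [594.4, 28.5, 388.5]
tcp_rot: [1.0, 0.017, -0.0, 0.0]
contact_force: [0.6, -0.6, -2.4]
opening: 0.365
finger_force: 39.3
t: 22.8
position: [594.5, 28.5, 386.8]
tcp_rot: [1.0, 0.017, 0.0, 0.0]
contact_force: [0.4, 0.2, -2.5]
opening: 0.365
finger_force: 39.3
```

```bash
python3 -m pendant '[[25,[0,0,1],0],[25,[0,0,1.5],0],[25,[0,0,1.5],0]]' 40
python3 -m pendant '[[25,[0,0,1],0],[25,[0,0,1.5],0],[25,[0,0,1.5],0]]' 40
```

```text
t: 23.05
position: [594.8, 28.6, 385.8]
tcp_rot: [1.0, 0.017, 0.001, -0.0]
contact_force: [-0.1, -0.7, 2.3]
opening: 0.365
finger_force: 39.3
t: 23.3
position: [595.2, 28.8, 385.5]
tcp_rot: [1.0, 0.018, 0.002, -0.0]
contact_force: [-0.9, -1.0, 10.5]
opening: 0.366
finger_force: 39.3
```

It's resting on the hook at the expected height. I'll ease off, open fully, then rise.

```bash
python3 -m pendant '[[25,[0,0,-1.5],0],[34,[0,0,-1.5],0],[36,[0,0,-1.5],0],[40,[0,0,-1.5],0],[50,[0,0,-1.5],0]]' 40
python3 -m pendant '[[91.8,[0,0,0],0],[91.8,[0,0,0],0],[91.8,[0,0,0],0],[91.8,[0,0,0],0],[91.8,[0,0,0],0]]' 40
python3 -m pendant '[[91.8,[0,0,0],0],[91.8,[0,0,0],0],[91.8,[0,0,0],0]]' 40
python3 -m pendant '[[91.8,[0,0,-10],0],[91.8,[0,0,-30],0],[91.8,[0,0,-60],0],[91.8,[0,0,-90],0],[91.8,[0,0,-90],0]]' 40
python3 - <<'E'
from tilt import *
for c in("scene","top"):
    rgb,W=cloud(c)
    for col,h,xy in(("orange",178,(333,304)),("green",168,(412,353)),("blue",235,(596,29))):
        P=basket(W,mask(rgb,col),h,xy); T=P[(P[:,2]>h-14)&(P[:,2]<h+15)]
        print(c,col,len(T),np.median(T,0).round(1) if len(T) else '',np.percentile(T,[3,97],axis=0).round().tolist() if len(T) else '')
tilt('blue',(596,29),2,65,('scene',))
p=observe(); print(p["position"])
print(toolshift([331.7,304.8,172]),toolshift([415,353.5,162]))
E
```

```text
t: 23.72
position: [594.4, 28.5, 384.8]
tcp_rot: [1.0, 0.018, -0.0, 0.0]
contact_force: [0.2, 0.4, -0.4]
opening: 0.466
finger_force: 0.0
t: 24.13
position: [594.5, 28.5, 385.1]
tcp_rot: [1.0, 0.017, -0.0, 0.0]
contact_force: [-0.2, -1.1, 0.3]
opening: 0.821
finger_force: 0.0
t: 24.38
position: [594.5, 28.5, 385.2]
tcp_rot: [1.0, 0.017, 0.0, 0.0]
contact_force: [0.2, -0.6, -0.6]
opening: 0.988
finger_force: 0.0
t: 24.8
position: [595.4, 28.8, 482.3]
tcp_rot: [1.0, 0.017, 0.005, -0.001]
contact_force: [1.7, -0.9, 0.7]
opening: 1.0
finger_force: 0.0
scene orange 89 [337.1 305.9 176.5] [[325.0, 290.0, 169.0], [343.0, 321.0, 181.0]]
scene green 107 [418.1 355.1 166.5] [[406.0, 339.0, 161.0], [427.0, 371.0, 171.0]]
scene blue 85 [597.8  32.6 234. ] [[587.0, 16.0, 228.0], [607.0, 48.0, 237.0]]
top orange 74 [329.1 303.6 177.8] [[320.0, 288.0, 174.0], [339.0, 319.0, 181.0]]
top green 65 [411.8 352.8 168.1] [[402.0, 336.0, 164.0], [421.0, 369.0, 173.0]]
top blue 2 [584.5  45.2 236.5] [[583.0, 45.0, 234.0], [586.0, 45.0, 239.0]]
scene end -1 369 z95 408.0 x,y range [-21.  26.] [-73. -38.]
scene end 1 3060 z95 712.0 x,y range [-24.  26.] [36. 65.]
scene blue 190 px [-9.  3.  9.] py [-21.   3.  24.] z [128. 206. 236.]
  z 135 33 py -23.0 21.0 px 1.0
  z 150 5 py 20.0 21.0 px 4.0
  z 165 10 py -20.0 24.0 px 3.0
  z 180 28 py -23.0 27.0 px 3.0
  z 195 17 py -9.0 10.0 px 7.0
  z 210 13 py -6.0 13.0 px 6.0
[594.35579369  28.51897758 475.71474571]
[-253.1 -285.3  144.5] [-168.1 -331.   154.6]
```

Large hangs level at x≈594. Now medium.

```bash
python3 -m pendant '[[91.8,[-25,-28,0],0],[91.8,[-50,-57,0],0],[91.8,[-75,-86,0],0],[91.8,[-100,-114,0],0],[91.8,[-126,-142,0],0]]' 40
python3 -m pendant '[[91.8,[-25,-28,0],1],[91.8,[-50,-57,0],2],[91.8,[-75,-86,0],3],[91.8,[-100,-114,0],4],[91.8,[-126,-142,20],5]]' 40
python3 - <<'E'
from yaw import *
yaw("scene",(337,306),54,52)
print(toolshift([332.5,304.5,172]),Rn.from_quat(observe()["tcp_rot"]).as_matrix().round(3)[:,0])
E
```

```text
t: 25.37
position: [461.9, 166.9, 474.1]
tcp_rot: [1.0, 0.017, -0.001, 0.0]
contact_force: [0.2, 1.0, 0.3]
opening: 1.002
finger_force: 0.0
t: 25.78
position: [332.3, 304.2, 457.6]
tcp_rot: [1.0, -0.026, 0.001, -0.001]
contact_force: [1.3, 1.2, 0.5]
opening: 1.004
finger_force: 0.0
scene [335.4 313.9] yaw -0.7 147
[  7.6   3.5 121.9] [ 0.999 -0.047 -0.004]
```

```bash
python3 -m pendant '[[91.8,[0,0,30],0],[91.8,[0,0,60],0],[91.8,[0,0,80],0],[91.8,[0,0,80],0],[91.8,[0,0,80],0]]' 40
python3 - <<'E'
from seg import *
print(toolshift([332.5,304.5,172]),observe()["position"])
rgb,W=cloud("scene"); P=basket(W,mask(rgb,"orange"),178,(335,305)); T=P[(P[:,2]>164)&(P[:,2]<193)]
print(np.median(T,0).round(1),np.percentile(T,[3,97],axis=0).round().tolist())
E
```

```text
t: 26.25
position: [333.3, 302.1, 374.9]
tcp_rot: [1.0, -0.026, -0.001, 0.001]
contact_force: [-0.4, 0.0, 0.1]
opening: 0.998
finger_force: 0.0
[-0.4 -2.8 43.9] [333.31867509 302.14358873 374.92783684]
[336.7 306.4 176.7] [[325.0, 291.0, 168.0], [344.0, 321.0, 180.0]]
```

```bash
python3 -m pendant '[[91.8,[0,-3,20],-1],[91.8,[0,-3,44],-1],[91.8,[0,-3,44],-1],[60,[0,-3,44],-1],[50,[0,-3,44],-1]]' 40
python3 -m pendant '[[25,[0,0,0],0],[25,[0,0,0],0],[25,[0,0,0],0],[25,[0,0,0],0],[25,[0,0,0],0]]' 40
python3 -m pendant '[[25,[0,0,0],0],[25,[0,0,0],0],[25,[0,0,0],0],[25,[0,0,0],0],[25,[0,0,0],0]]' 40
python3 -m pendant '[[25,[0,0,-3],0],[25,[0,0,-6],0],[25,[0,0,-10],0],[25,[0,0,-10],0]]' 40
python3 -c "
from tilt import *
p=observe()['position'];print(p)
tilt('orange',tuple(p[:2]),-2,52,('scene',))"
```

```text
t: 26.72
position: [334.2, 306.0, 333.5]
tcp_rot: [1.0, -0.018, 0.001, -0.001]
contact_force: [-0.7, 0.2, -0.5]
opening: 0.903
finger_force: 0.0
t: 27.13
position: [333.8, 305.6, 332.2]
tcp_rot: [1.0, -0.017, 0.0, -0.0]
contact_force: [1.3, 0.4, -0.0]
opening: 0.543
finger_force: 0.0
t: 27.55
position: [333.9, 305.5, 331.9]
tcp_rot: [1.0, -0.017, 0.0, 0.0]
contact_force: [0.1, -2.0, 1.4]
opening: 0.364
finger_force: 39.9
t: 27.88
position: [333.8, 305.9, 342.6]
tcp_rot: [1.0, -0.017, 0.0, -0.0]
contact_force: [0.3, 0.5, -2.5]
opening: 0.363
finger_force: 39.9
[333.83127543 305.8693661  342.60288561]
scene end -1 1133 z95 640.0 x,y range [-26.  27.] [-63. -23.]
scene end 1 2926 z95 575.0 x,y range [-21.  27.] [24. 61.]
scene orange 226 px [-2.  3.  9.] py [-22.   2.  25.] z [ 84. 132. 189.]
  z 90 54 py -24.0 25.0 px 1.0
  z 105 17 py -23.0 25.0 px 2.0
  z 120 23 py -21.0 25.0 px 2.0
  z 135 43 py -22.0 27.0 px 2.0
  z 150 27 py -9.0 11.0 px 5.0
  z 165 20 py -7.0 12.0 px 5.0
  z 180 37 py -16.0 17.0 px 7.0
  z 195 23 py -16.0 14.0 px 6.0
```

```bash
python3 -m pendant '[[25,[0,0,-12],-1],[25,[0,0,-26],-2],[25,[0,0,-40],-3],[25,[0,0,-54],-4],[25,[0,0,-66],-4]]' 40
python3 -m pendant '[[25,[0,15,0],0],[25,[0,35,0],0],[25,[10,60,0],0],[25,[20,85,0],0],[25,[30,110,0],0]]' 40
python3 - <<'E'
from h import *
print(toolshift([420,23,250]),observe()["position"],Rn.from_quat(observe()["tcp_rot"]).as_matrix().round(3)[:,0])
E
```

```text
t: 28.35
position: [333.7, 305.6, 408.7]
tcp_rot: [1.0, 0.018, 0.0, -0.0]
contact_force: [0.5, -0.3, -3.3]
opening: 0.368
finger_force: 39.9
t: 28.77
position: [367.7, 195.7, 408.0]
tcp_rot: [1.0, 0.018, 0.0, -0.0]
contact_force: [0.4, -0.3, -3.2]
opening: 0.361
finger_force: 39.9
[ 46.  174.5  -1. ] [367.70636067 195.68233213 407.95535715] [0.999 0.036 0.   ]
```

```bash
python3 -m pendant '[[25,[8,25,0],0],[25,[16,50,0],0],[25,[24,75,0],0],[25,[32,100,0],0],[25,[40,120,0],0]]' 40
python3 -m pendant '[[25,[2,20,0],0],[25,[4,38,0],0],[25,[6,50,0],0],[25,[6,54.5,0],0],[25,[6,54.5,0],0]]' 40
python3 - <<'E'
from tilt import *
from hook import hook
hook(-10,70)
p=observe()["position"]; print(p,toolshift([420,23,250]))
tilt('orange',tuple(p[:2]),2,52,('scene',))
E
```

```text
t: 29.18
position: [411.9, 76.2, 407.8]
tcp_rot: [1.0, 0.017, -0.0, 0.0]
contact_force: [0.1, 0.5, -3.1]
opening: 0.366
finger_force: 39.9
t: 29.6
position: [419.6, 23.1, 407.8]
tcp_rot: [1.0, 0.017, -0.0, 0.0]
contact_force: [0.4, 0.6, -3.1]
opening: 0.361
finger_force: 39.9
scene hook y@545 29.5 150 [24. 45.]
top hook y@545 26.4 89 [20. 41.]
[419.53113655  24.67371786 407.86241507] [ 0.4  1.8 -1.1]
scene end -1 410 z95 650.0 x,y range [-21.  27.] [-58. -23.]
scene end 1 2872 z95 651.0 x,y range [-25.  27.] [25. 57.]
scene orange 182 px [-3.  3.  9.] py [-23.   2.  25.] z [149. 197. 255.]
  z 150 37 py -22.0 24.0 px 1.0
  z 165 17 py -23.0 25.0 px 3.0
  z 180 15 py -22.0 26.0 px 2.0
  z 195 38 py -24.0 28.0 px 2.0
  z 210 23 py -7.0 23.0 px 4.0
```

Aligned; I'll thread medium to x≈548.

```bash
python3 -m pendant '[[25,[12,0,0],0],[25,[24,0,0],0],[25,[36,0,0],0],[25,[48,0,0],0],[25,[60,0,0],0]]' 40
python3 -m pendant '[[25,[12,0,0],0],[25,[24,0,0],0],[25,[36,0,0],0],[25,[48,0,0],0],[25,[60,0,0],0]]' 40
python3 -m pendant '[[25,[4,0,0],0],[25,[8.5,0,0],0],[25,[8.5,0,6],0],[25,[8.5,0,12],0],[25,[8.5,0,17],0]]' 40
python3 -m pendant '[[25,[0,0,1.5],0],[25,[0,0,1.5],0],[25,[0,0,1.5],0]]' 40
```

```text
t: 30.17
position: [481.4, 26.4, 407.8]
tcp_rot: [1.0, 0.018, 0.0, -0.0]
contact_force: [-0.0, 0.1, -3.3]
opening: 0.36
finger_force: 39.9
t: 30.58
position: [541.3, 28.4, 407.5]
tcp_rot: [1.0, 0.018, -0.0, 0.0]
contact_force: [-0.3, 1.0, -3.3]
opening: 0.362
finger_force: 39.9
t: 31.0
position: [547.5, 28.4, 389.9]
tcp_rot: [1.0, 0.018, -0.001, 0.0]
contact_force: [0.1, -0.6, -3.5]
opening: 0.365
finger_force: 39.9
t: 31.25
position: [547.8, 28.4, 389.4]
tcp_rot: [1.0, 0.017, -0.0, 0.0]
contact_force: [0.5, -0.9, -3.4]
opening: 0.361
finger_force: 39.9
```

```bash
python3 -m pendant '[[25,[0,0,1],0],[25,[0,0,1.5],0],[25,[0,0,1.5],0]]' 40
python3 -m pendant '[[25,[0,0,1],0],[25,[0,0,1],0],[25,[0,0,1],0]]' 40
```

```text
t: 31.5
position: [548.3, 28.5, 388.8]
tcp_rot: [1.0, 0.017, 0.001, -0.0]
contact_force: [-1.8, 0.7, 3.8]
opening: 0.365
finger_force: 39.9
t: 31.75
position: [548.6, 28.5, 388.6]
tcp_rot: [1.0, 0.017, 0.001, -0.0]
contact_force: [-1.8, -0.8, 9.5]
opening: 0.362
finger_force: 39.9
```

Resting at the expected height. Release.

```bash
python3 -m pendant '[[25,[0,0,-1.2],0],[34,[0,0,-1.2],0],[36,[0,0,-1.2],0],[40,[0,0,-1.2],0],[50,[0,0,-1.2],0]]' 40
python3 -m pendant '[[91.8,[0,0,0],0],[91.8,[0,0,0],0],[91.8,[0,0,0],0],[91.8,[0,0,0],0],[91.8,[0,0,0],0]]' 40
python3 -m pendant '[[91.8,[0,0,0],0],[91.8,[0,0,0],0],[91.8,[0,0,0],0]]' 40
python3 -m pendant '[[91.8,[0,0,-10],0],[91.8,[0,0,-30],0],[91.8,[0,0,-60],0],[91.8,[0,0,-85],0],[91.8,[0,0,-85],0]]' 40
python3 - <<'E'
from tilt import *
for c in("scene","top"):
    rgb,W=cloud(c)
    for col,h,xy in(("green",168,(412,353)),("blue",235,(596,29)),("orange",235,(548,29))):
        P=basket(W,mask(rgb,col),h,xy); T=P[(P[:,2]>h-14)&(P[:,2]<h+15)]
        print(c,col,len(T),np.median(T,0).round(1) if len(T) else '',np.percentile(T,[3,97],axis=0).round().tolist() if len(T) else '')
a=rgb; rgb,W=cloud("scene")
cv2.imwrite("pics/s7.png",cv2.cvtColor(cv2.resize(rgb[150:290,260:440],None,fx=4,fy=4,interpolation=2),cv2.COLOR_RGB2BGR))
print(observe()["position"],toolshift([414.7,353.5,162]))
E
```

```text
t: 32.17
position: [548.1, 28.4, 387.9]
tcp_rot: [1.0, 0.017, -0.0, 0.0]
contact_force: [0.5, 0.6, 0.1]
opening: 0.467
finger_force: 0.0
t: 32.58
position: [548.1, 28.4, 388.1]
tcp_rot: [1.0, 0.017, -0.0, 0.0]
contact_force: [-0.1, -0.2, 0.0]
opening: 0.821
finger_force: 0.0
t: 32.83
position: [548.1, 28.4, 388.1]
tcp_rot: [1.0, 0.017, 0.0, 0.0]
contact_force: [0.2, 0.2, -0.2]
opening: 0.992
finger_force: 0.0
t: 33.25
position: [549.0, 28.7, 479.1]
tcp_rot: [1.0, 0.017, 0.004, -0.0]
contact_force: [-0.5, 0.1, -0.1]
opening: 0.998
finger_force: 0.0
scene green 86 [419.7 354.8 167. ] [[408.0, 340.0, 163.0], [427.0, 370.0, 170.0]]
scene blue 84 [597.9  34.1 234.1] [[587.0, 16.0, 229.0], [607.0, 49.0, 238.0]]
scene orange 79 [548.7  32.7 233.7] [[540.0, 17.0, 227.0], [558.0, 49.0, 237.0]]
top green 65 [411.9 352.9 167.7] [[405.0, 337.0, 164.0], [422.0, 369.0, 171.0]]
top blue 0  
top orange 0  
[547.95133503  28.41347134 473.39379033] [-122.  -329.6  152.3]
```

View pics/s7.png

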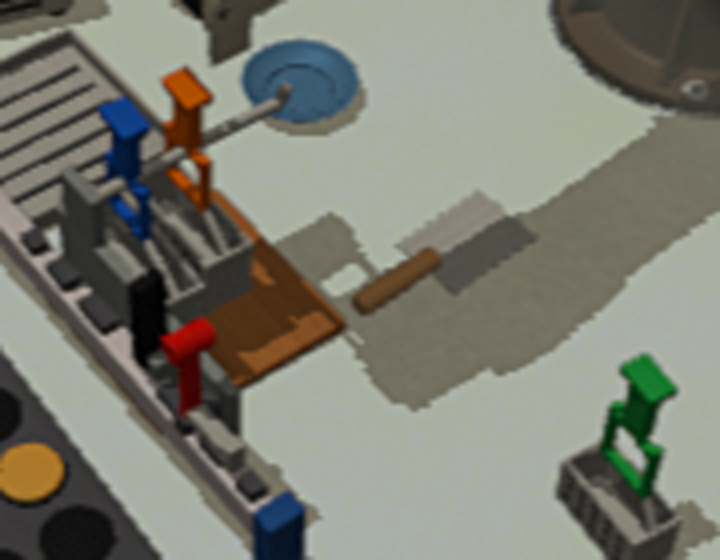

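Blue (125,150) and orange (185,130) hang level, in order, blue innermost. Green stands at (640,430). Now the small one.

```bash
python3 -m pendant '[[91.8,[-12,-33,0],0],[91.8,[-24,-66,0],0],[91.8,[-36,-99,0],0],[91.8,[-48,-132,0],0],[91.8,[-60,-165,0],0]]' 40
python3 -m pendant '[[91.8,[-12,-33,0],1],[91.8,[-24,-66,0],2],[91.8,[-36,-99,20],3],[91.8,[-48,-132,50],4],[91.8,[-62,-164,80],4]]' 40
python3 -m pendant '[[91.8,[0,0,20],0],[91.8,[0,0,20],0],[91.8,[0,0,20],0]]' 40
python3 - <<'E'
from yaw import *
rgb,W=cloud("scene"); m=mask(rgb,"green")
P=basket(W,m,168,(417,354)); 
print(toolshift([415.3,353.8,162]),observe()["position"])
T=P[(P[:,2]>158)&(P[:,2]<180)]; print("flange",np.median(T,0).round(1))
E_=P[(P[:,2]>65)&(P[:,2]<120)][:,:2]; d=np.linalg.svd(E_-E_.mean(0))[2][0]; d*=np.sign(d[1]); print("eye yaw",np.degrees(np.arctan2(-d[0],d[1])).round(1),len(E_))
c,W2=cloud("top")
Q=W[np.isfinite(W[...,2])&(abs(W[...,0]-417)<30)&(abs(W[...,1]-354)<48)&(abs(W[...,2]-44)<7)][:,:2]
d=np.linalg.svd(Q-Q.mean(0),full_matrices=False)[2][0]; d*=np.sign(d[1]); print("rim yaw",np.degrees(np.arctan2(-d[0],d[1])).round(1),len(Q))
E
```

```text
t: 33.82
position: [481.2, 192.4, 472.0]
tcp_rot: [1.0, 0.017, -0.001, 0.0]
contact_force: [0.5, 1.2, -0.5]
opening: 1.001
finger_force: 0.0
t: 34.23
position: [416.6, 348.2, 397.6]
tcp_rot: [1.0, -0.018, 0.0, -0.0]
contact_force: [2.0, 0.1, 0.3]
opening: 1.001
finger_force: 0.0
t: 34.48
position: [417.4, 346.1, 377.6]
tcp_rot: [1.0, -0.017, -0.001, 0.002]
contact_force: [0.5, 0.6, 0.5]
opening: 1.002
finger_force: 0.0
[-3.1 -8.  57.9] [418.19503118 346.01451168 378.95483204]
flange [419.2 355.3 167. ]
eye yaw -4.9 81
rim yaw 2.8 147
```

```bash
python3 -m pendant '[[91.8,[-3,-8,15],0],[91.8,[-3,-8,40],0],[91.8,[-3,-8,58],0],[91.8,[-3,-8,58],0],[60,[-3,-8,58],0]]' 40
python3 -m pendant '[[25,[0,0,0],0],[25,[0,0,0],0],[25,[0,0,0],0],[25,[0,0,0],0],[25,[0,0,0],0]]' 40
python3 -m pendant '[[25,[0,0,0],0],[25,[0,0,0],0],[25,[0,0,0],0],[25,[0,0,0],0],[25,[0,0,0],0]]' 40
python3 -m pendant '[[25,[0,0,-3],0],[25,[0,0,-6],0],[25,[0,0,-10],0],[25,[0,0,-10],0]]' 40
python3 -c "
from tilt import *
p=observe()['position'];print(p)
tilt('green',tuple(p[:2]),-2,40,('scene',))"
```

```text
t: 35.0
position: [415.6, 354.2, 321.7]
tcp_rot: [1.0, -0.018, 0.0, 0.0]
contact_force: [0.7, -0.2, 0.8]
opening: 0.96
finger_force: 0.0
t: 35.42
position: [415.0, 355.0, 321.5]
tcp_rot: [1.0, -0.017, 0.0, -0.0]
contact_force: [-0.3, -0.3, -0.8]
opening: 0.611
finger_force: 0.0
t: 35.83
position: [414.9, 354.9, 320.9]
tcp_rot: [1.0, -0.017, 0.0, 0.0]
contact_force: [0.5, -1.1, -0.0]
opening: 0.366
finger_force: 39.5
t: 36.17
position: [414.9, 355.2, 331.7]
tcp_rot: [1.0, -0.017, 0.0, -0.0]
contact_force: [-1.2, 0.0, -1.5]
opening: 0.364
finger_force: 39.5
[414.94226874 355.22342441 331.73688656]
scene end -1 1331 z95 616.0 x,y range [-25.  27.] [-50. -11.]
scene end 1 2997 z95 569.0 x,y range [-23.  27.] [13. 51.]
scene green 132 px [ 0.  6. 12.] py [-21.   3.  23.] z [ 73. 120. 181.]
  z 75 47 py -22.0 22.0 px 4.0
  z 90 6 py -22.0 21.0 px 6.0
  z 105 5 py 14.0 23.0 px 5.0
  z 120 30 py -21.0 24.0 px 3.0
  z 135 14 py -16.0 8.0 px 7.0
  z 150 7 py -1.0 8.0 px 8.0
  z 180 26 py -16.0 16.0 px 11.0
```

```bash
python3 -m pendant '[[25,[0,0,-15],-1],[25,[0,0,-32],-2],[25,[0,0,-48],-3],[25,[0,0,-64],-4],[25,[0,0,-76],-4]]' 40
python3 -m pendant '[[25,[0,15,0],0],[25,[0,40,0],0],[25,[5,65,0],0],[25,[8,90,0],0],[25,[10,115,0],0]]' 40
python3 -m pendant '[[25,[0,25,0],0],[25,[0,50,0],0],[25,[0,75,0],0],[25,[0,100,0],0],[25,[0,120,0],0]]' 40
python3 - <<'E'
from h import *
print(toolshift([415,22.8,249]),observe()["position"],Rn.from_quat(observe()["tcp_rot"]).as_matrix().round(3)[:,0])
E
```

```text
t: 36.63
position: [414.8, 355.1, 408.2]
tcp_rot: [1.0, 0.018, 0.0, -0.0]
contact_force: [0.9, 0.1, -2.4]
opening: 0.364
finger_force: 39.5
t: 37.05
position: [428.8, 238.6, 406.4]
tcp_rot: [1.0, 0.017, -0.0, 0.0]
contact_force: [0.3, 0.3, -1.4]
opening: 0.363
finger_force: 39.5
t: 37.47
position: [432.6, 117.9, 406.5]
tcp_rot: [1.0, 0.017, -0.0, 0.0]
contact_force: [0.3, -0.5, -2.4]
opening: 0.365
finger_force: 39.5
[-20.7  94.3  -1.4] [432.59966139 117.92463039 406.45863293] [ 0.999  0.033 -0.001]
```

```bash
python3 -m pendant '[[25,[-8,25,-1],0],[25,[-16,50,-1.5],0],[25,[-20.7,75,-1.5],0],[25,[-20.7,90,-1.5],0],[25,[-20.7,94.3,-1.5],0]]' 40
python3 -m pendant '[[25,[0,0,0],0],[25,[0,0,0],0]]' 40
python3 - <<'E'
from tilt import *
p=observe()["position"]; print(p,toolshift([415,22.8,249]))
tilt('green',tuple(p[:2]),2,40,('scene',))
rgb,W=cloud("scene"); Q=W[np.isfinite(W[...,2])&(W[...,0]>470)&(W[...,0]<515)&(abs(W[...,1]-26)<15)&(W[...,2]>160)&(W[...,2]<185)]; print("hook scene",len(Q),np.median(Q,0))
E
```

```text
t: 37.88
position: [414.9, 22.5, 408.1]
tcp_rot: [1.0, 0.015, -0.0, 0.001]
contact_force: [1.0, -0.1, -1.9]
opening: 0.363
finger_force: 39.5
t: 38.05
position: [415.6, 26.0, 408.3]
tcp_rot: [1.0, 0.017, -0.0, -0.0]
contact_force: [-0.0, -0.0, -2.0]
opening: 0.367
finger_force: 39.5
[415.60397279  26.03395194 408.27538569] [-0.7  3.3  0.3]
scene end -1 612 z95 650.0 x,y range [-18.  27.] [-42. -11.]
scene end 1 2500 z95 655.0 x,y range [-24.  27.] [14. 51.]
scene green 95 px [-1.  5. 11.] py [-23.   3.  24.] z [148. 178. 257.]
  z 150 37 py -28.0 18.0 px 3.0
  z 165 11 py -23.0 21.0 px 5.0
  z 195 18 py -20.0 25.0 px 4.0
  z 210 7 py 2.0 24.0 px 7.0
hook scene 48 [492.67270712  27.39131346 172.55983532]
```

```bash
python3 -m pendant '[[25,[0,3,0],0],[25,[12,3,0],0],[25,[24,3,0],0],[25,[36,3,0],0],[25,[48,3,0],0]]' 40
python3 -m pendant '[[25,[12,0,0],0],[25,[24,0,0],0],[25,[34,0,0],0],[25,[38,0,0],0],[25,[38,0,0],0]]' 40
python3 -m pendant '[[25,[0,0,6],0],[25,[0,0,12],0],[25,[0,0,17],0],[25,[0,0,17],0],[25,[0,0,17],0]]' 40
python3 -m pendant '[[25,[0,0,1.5],0],[25,[0,0,2],0],[25,[0,0,2],0]]' 40
```

```text
t: 38.57
position: [465.4, 24.5, 408.3]
tcp_rot: [1.0, 0.018, 0.0, -0.0]
contact_force: [0.5, 0.5, -2.7]
opening: 0.362
finger_force: 39.5
t: 38.98
position: [502.8, 25.6, 408.0]
tcp_rot: [1.0, 0.017, -0.0, -0.0]
contact_force: [0.4, 0.1, -2.8]
opening: 0.361
finger_force: 39.5
t: 39.4
position: [501.3, 25.4, 391.0]
tcp_rot: [1.0, 0.017, -0.001, 0.0]
contact_force: [-0.1, 0.6, -2.0]
opening: 0.365
finger_force: 39.5
t: 39.65
position: [501.7, 25.5, 389.5]
tcp_rot: [1.0, 0.017, 0.0, 0.0]
contact_force: [-0.3, -0.1, -1.7]
opening: 0.363
finger_force: 39.5
```

```bash
python3 -m pendant '[[25,[0,0,1],0],[25,[0,0,1.5],0],[25,[0,0,1.5],0]]' 40
python3 -m pendant '[[25,[0,0,1],0],[25,[0,0,1],0],[25,[0,0,1],0]]' 40
```

```text
t: 39.9
position: [501.7, 25.5, 387.8]
tcp_rot: [1.0, 0.017, -0.0, 0.0]
contact_force: [0.2, 0.1, -2.2]
opening: 0.366
finger_force: 39.5
t: 40.15
position: [502.0, 25.6, 387.5]
tcp_rot: [1.0, 0.017, 0.001, -0.0]
contact_force: [-1.2, -0.4, 4.0]
opening: 0.364
finger_force: 39.5
```

Contact; release and rise.

```bash
python3 -m pendant '[[25,[0,0,-0.5],0],[34,[0,0,-0.5],0],[36,[0,0,-0.5],0],[40,[0,0,-0.5],0],[50,[0,0,-0.5],0]]' 40
python3 -m pendant '[[91.8,[0,0,0],0],[91.8,[0,0,0],0],[91.8,[0,0,0],0],[91.8,[0,0,0],0],[91.8,[0,0,0],0]]' 40
python3 -m pendant '[[91.8,[0,0,0],0],[91.8,[0,0,0],0],[91.8,[0,0,0],0]]' 40
python3 -m pendant '[[91.8,[0,0,-10],0],[91.8,[0,0,-30],0],[91.8,[0,0,-60],0],[91.8,[0,0,-90],0],[91.8,[0,0,-100],0]]' 25
python3 - <<'E'
from seg import *
rgb,W=cloud("scene")
for col,x in(("blue",596),("orange",548),("green",502)):
    P=basket(W,mask(rgb,col),235,(x,29)); T=P[(P[:,2]>221)&(P[:,2]<250)]; print(col,len(T),np.median(T,0).round(1) if len(T) else '')
P=basket(W,mask(rgb,"red"),210,(648,190)); T=P[(P[:,2]>192)&(P[:,2]<225)]; print("lever",np.percentile(T,[2,50,98],axis=0).round())
s=observe(); print(s["position"],toolshift([648.2,158.5,200]),Rn.from_quat(s["tcp_rot"]).as_matrix().round(3)[:,0])
cv2.imwrite("pics/s8.png",cv2.cvtColor(cv2.resize(rgb[150:290,240:420],None,fx=4,fy=4,interpolation=2),cv2.COLOR_RGB2BGR))
E
```

```text
t: 40.57
position: [501.6, 25.5, 387.2]
tcp_rot: [1.0, 0.017, -0.0, 0.0]
contact_force: [0.5, 0.2, 0.9]
opening: 0.467
finger_force: 0.0
t: 40.98
position: [501.7, 25.5, 387.4]
tcp_rot: [1.0, 0.017, -0.0, 0.0]
contact_force: [0.2, -0.9, 0.6]
opening: 0.823
finger_force: 0.0
t: 41.23
position: [501.7, 25.5, 387.4]
tcp_rot: [1.0, 0.017, 0.0, 0.0]
contact_force: [-0.4, 0.6, -0.9]
opening: 0.993
finger_force: 0.0
t: 41.65
position: [502.2, 25.7, 492.4]
tcp_rot: [1.0, 0.017, 0.003, -0.0]
contact_force: [0.5, -0.1, 0.5]
opening: 1.0
finger_force: 0.0
blue 83 [598.2  31.4 233.5]
orange 79 [549.7  34.1 233.9]
green 69 [506.8  30.4 233.6]
lever [[637. 182. 193.]
 [654. 193. 206.]
 [666. 199. 212.]]
[502.38426719  25.68430218 492.57496429] [ 148.3 -127.4  134.7] [0.999 0.035 0.007]
```

View pics/s8.png

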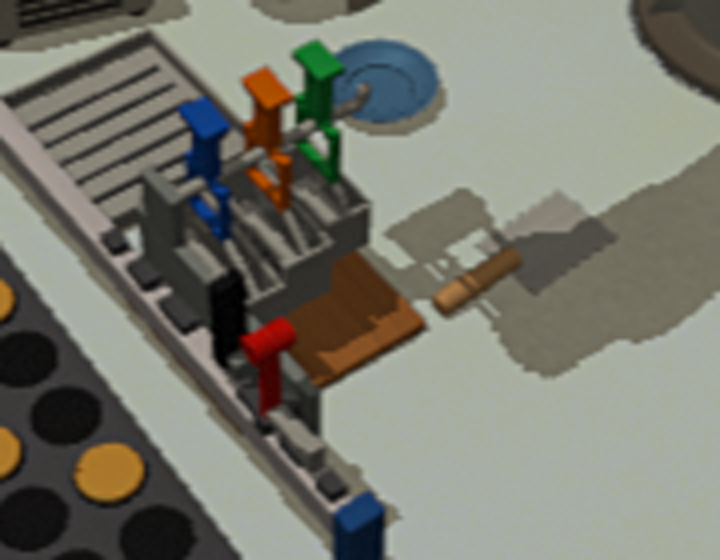

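All three hang in order: blue, orange, green. Back to the release.

```bash
python3 -m pendant '[[91.8,[30,-26,0],0],[91.8,[60,-51,0],0],[91.8,[90,-77,0],0],[91.8,[120,-102,0],0],[91.8,[148,-127,0],0]]' 25
python3 -m pendant '[[91.8,[0,0,20],0],[91.8,[0,0,40],0],[91.8,[0,0,60],0],[91.8,[0,0,60],0],[91.8,[0,0,60],0]]' 25
python3 - <<'E'
from h import *
s=observe(); print(s["position"],toolshift([648.2,159,202]),Rn.from_quat(s["tcp_rot"]).as_matrix().round(3)[:,0])
E
```

```text
t: 42.12
position: [646.4, 158.8, 487.0]
tcp_rot: [1.0, 0.017, -0.0, 0.0]
contact_force: [1.1, 0.1, -0.3]
opening: 0.998
finger_force: 0.0
t: 42.53
position: [644.9, 157.4, 426.4]
tcp_rot: [1.0, 0.017, -0.001, 0.0]
contact_force: [0.3, 0.3, 1.1]
opening: 0.998
finger_force: 0.0
[644.90505001 157.43708375 426.42770985] [ 4.  -1.6 65.4] [ 0.999  0.035 -0.003]
```

```bash
python3 -m pendant '[[91.8,[3,-1.5,25],0],[91.8,[3,-1.5,50],0],[91.8,[3,-1.5,65],0],[91.8,[3,-1.5,65],0],[91.8,[3,-1.5,65],0]]' 25
python3 -m pendant '[[70,[0,0,0],0],[60,[0,0,0],0],[50,[0,0,0],0],[40,[0,0,0],0],[30,[0,0,0],0]]' 25
python3 -m pendant '[[30,[0,0,0],0],[30,[0,0,0],0],[30,[0,0,0],0],[30,[0,0,0],0],[30,[0,0,0],0]]' 25
```

```text
t: 42.95
position: [648.4, 159.1, 363.5]
tcp_rot: [1.0, 0.017, 0.0, -0.0]
contact_force: [-0.2, 0.3, 0.8]
opening: 1.0
finger_force: 0.0
t: 43.37
position: [648.3, 161.4, 364.3]
tcp_rot: [1.0, 0.018, 0.002, -0.002]
contact_force: [0.1, 6.7, 5.9]
opening: 0.688
finger_force: 3.5
t: 43.78
position: [648.6, 159.2, 364.3]
tcp_rot: [1.0, 0.017, 0.001, -0.0]
contact_force: [0.2, 0.2, 7.7]
opening: 0.443
finger_force: 25.0
```

```bash
python3 -m pendant '[[30,[0,2,0],0],[30,[0,6,0],0],[30,[0,12,0],0],[30,[0,20,0],0],[30,[0,30,0],0]]' 25
python3 -m pendant '[[30,[0,10,0],0],[30,[0,20,0],0],[30,[0,30,0],0],[30,[0,40,0],0],[30,[0,50,0],0]]' 25
python3 -m pendant '[[30,[0,10,0],0],[30,[0,20,0],0],[30,[0,30,0],0],[30,[0,40,0],0],[30,[0,50,0],0]]' 25
python3 -m pendant '[[30,[0,10,0],0],[30,[0,20,0],0],[30,[0,30,0],0],[30,[0,39,0],0],[30,[0,46,0],0]]' 25
python3 -m pendant '[[30,[0,6,0],0],[30,[0,11,0],0],[30,[0,15,0],0],[30,[0,18,0],0],[30,[0,20,0],0]]' 25
```

```text
t: 44.2
position: [649.3, 130.8, 364.3]
tcp_rot: [1.0, 0.019, 0.001, -0.001]
contact_force: [-1.7, 3.4, 7.2]
opening: 0.443
finger_force: 25.0
t: 44.62
position: [651.0, 79.7, 364.3]
tcp_rot: [1.0, 0.018, 0.001, -0.001]
contact_force: [-3.4, 3.1, 8.3]
opening: 0.44
finger_force: 25.0
t: 45.03
position: [652.6, 29.8, 364.3]
tcp_rot: [1.0, 0.018, 0.001, -0.001]
contact_force: [-5.4, 3.3, 8.8]
opening: 0.442
finger_force: 25.0
t: 45.45
position: [654.1, -17.0, 364.3]
tcp_rot: [1.0, 0.017, 0.001, -0.0]
contact_force: [-5.8, 1.5, 10.7]
opening: 0.439
finger_force: 25.0
t: 45.87
position: [654.7, -36.8, 364.3]
tcp_rot: [1.0, 0.017, 0.0, -0.0]
contact_force: [-6.2, 2.2, 10.9]
opening: 0.442
finger_force: 25.0
```

```bash
python3 -m pendant '[[30,[0,4,0],0],[30,[0,8,0],0],[30,[0,12,0],0],[30,[0,15,0],0],[30,[0,17,0],0]]' 25
python3 -m pendant '[[30,[0,2,0],0],[30,[0,3,0],0],[30,[0,3,0],0],[30,[0,3,0],0]]' 25
python3 -m pendant '[[30,[0,2,0],0],[30,[0,3,0],0],[30,[0,3,0],0],[30,[0,3,0],0]]' 25
```

```text
t: 46.28
position: [655.3, -53.7, 364.2]
tcp_rot: [1.0, 0.017, 0.0, 0.0]
contact_force: [-6.5, 1.4, 11.0]
opening: 0.443
finger_force: 25.0
t: 46.62
position: [655.4, -56.8, 364.2]
tcp_rot: [1.0, 0.017, 0.0, 0.0]
contact_force: [-6.2, 0.3, 11.1]
opening: 0.441
finger_force: 25.0
t: 46.95
position: [655.4, -59.6, 364.2]
tcp_rot: [1.0, 0.017, 0.0, 0.0]
contact_force: [-6.9, -0.3, 9.7]
opening: 0.438
finger_force: 25.0
```

```bash
python3 -m pendant '[[30,[0,1.5,0],0],[30,[0,2,0],0],[30,[0,2,0],0]]' 25
```

```text
t: 47.2
position: [655.5, -61.1, 364.2]
tcp_rot: [1.0, 0.018, 0.0, -0.0]
contact_force: [-7.1, 2.7, 10.9]
opening: 0.442
finger_force: 25.0
```

```bash
python3 -m pendant '[[30,[0,1.5,0],0],[30,[0,2,0],0],[30,[0,2,0],0]]' 25
python3 -c "
from hook import *
rgb,W=cloud('scene'); P=basket(W,mask(rgb,'red'),210,(655,-40)); T=P[(P[:,2]>192)&(P[:,2]<225)]; print(len(T) and np.percentile(T,[2,50,98],axis=0).round())
for col,x in(('blue',600),('orange',553),('green',508)):
    P=basket(W,mask(rgb,col),235,(x,-190)); T=P[(P[:,2]>221)&(P[:,2]<250)]; print(col,len(T),np.median(T,0).round(1) if len(T) else '')
"
```

```text
t: 47.45
position: [655.6, -61.5, 364.1]
tcp_rot: [1.0, 0.018, 0.0, -0.001]
contact_force: [-6.9, 7.2, 10.9]
opening: 0.437
finger_force: 25.0
[[663. -62. 193.]
 [671. -48. 204.]
 [673. -40. 210.]]
blue 0 
orange 26 [ 550.  -177.1  234.8]
green 49 [ 512.3 -190.9  233.9]
```

At the stop. I'll back off slightly and let the lever spring back gently.

```bash
python3 -m pendant '[[30,[0,-1.5,0],0],[30,[0,-3,0],0],[30,[0,-3,0],0],[45,[0,-3,0],0],[50,[0,-3,0],0]]' 25
python3 -m pendant '[[55,[0,0,0],0],[60,[0,0,0],0],[70,[0,0,0],0],[91.8,[0,0,0],0],[91.8,[0,0,0],0]]'
python3 -m pendant '[[91.8,[0,0,0],0],[91.8,[0,0,0],0],[91.8,[0,0,0],0],[91.8,[0,0,0],0]]'
python3 -m pendant '[[91.8,[0,0,-30],0],[91.8,[0,0,-65],0],[91.8,[0,0,-100],0],[91.8,[0,0,-130],0],[91.8,[0,0,-130],0]]'
python3 - <<'E'
from hook import *
for c in("scene","top"):
    rgb,W=cloud(c); f=np.isfinite(W[...,2]); A=W
    for n,cy,z0,z1 in(("post",-85,198,225),("lever",-36,198,214)):
        S=A[f&(abs(A[...,0]-656)<30)&(abs(A[...,1]-cy)<20)&(A[...,2]>z0)&(A[...,2]<z1)]
        if len(S): print(c,n,len(S),np.percentile(S[:,1],[5,50,95]).round(1))
    for col,x in(('blue',600),('orange',553),('green',508)):
        P=basket(W,mask(rgb,col),235,(x,-190)); T=P[(P[:,2]>221)&(P[:,2]<250)]; print(c,col,len(T),np.median(T,0).round(1) if len(T) else '')
    P=basket(W,mask(rgb,'green'),120,(465,-380)); T=P[(P[:,2]>105)&(P[:,2]<130)]; print(c,"button",len(T),np.median(T,0).round(1) if len(T) else '',(T.min(0)/2+T.max(0)/2).round(1) if len(T) else '')
s=observe(); print(s["position"])
rgb,W=cloud("scene"); cv2.imwrite("pics/s9.png",cv2.cvtColor(cv2.resize(rgb[90:250,190:370],None,fx=3.7,fy=3.7,interpolation=2),cv2.COLOR_RGB2BGR))
E
```

```text
t: 47.92
position: [655.8, -58.8, 363.8]
tcp_rot: [1.0, 0.018, 0.001, -0.001]
contact_force: [-1.8, 7.1, 6.1]
opening: 0.516
finger_force: 3.4
t: 48.33
position: [655.9, -59.2, 363.1]
tcp_rot: [1.0, 0.018, 0.0, -0.001]
contact_force: [0.8, 0.3, 0.3]
opening: 0.82
finger_force: 0.1
t: 48.67
position: [655.8, -61.2, 362.4]
tcp_rot: [1.0, 0.017, -0.0, 0.0]
contact_force: [-0.2, -0.0, -0.1]
opening: 0.998
finger_force: 0.0
t: 49.08
position: [656.5, -61.0, 499.7]
tcp_rot: [1.0, 0.017, 0.005, 0.0]
contact_force: [0.6, 0.1, 0.3]
opening: 1.0
finger_force: 0.0
scene post 68 [-78.9 -69.8 -66.2]
scene lever 76 [-33.3 -25.  -18.8]
scene blue 0 
scene orange 0 
scene green 4 [ 504.8 -176.8  233.7]
scene button 0  
top post 35 [-79.7 -73.1 -68.8]
top lever 54 [-39.3 -31.1 -23.3]
top blue 0 
top orange 0 
top green 0 
top button 83 [ 463.7 -380.1  116.6] [ 465.6 -381.7  115.9]
[655.91929627 -60.89523437 493.78085192]
```

View pics/s9.png

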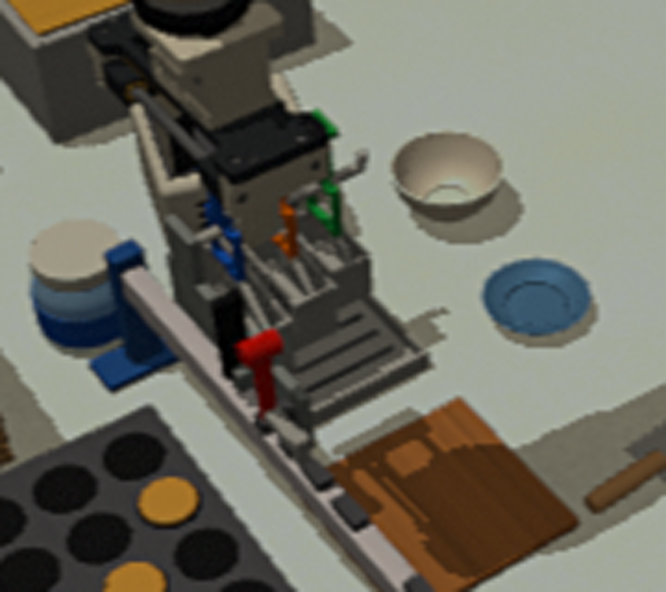

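The lever-to-post spacing is about 44 mm, so the lever is at rest and the carriage is locked over the tray. Lever is at (262,350), post at (228,330), and the three baskets hang over the tray at (310,260). Now the button, with the fingers closed.

```bash
python3 -m pendant '[[91.8,[-15,31,-10],0],[91.8,[-35,62,-10],0],[91.8,[-60,93,-10],0],[91.8,[-80,124,-10],0],[91.8,[-100,155,-10],0]]' 20
python3 -m pendant '[[60,[-20,31,0],0],[40,[-40,62,0],0],[20,[-60,93,0],0],[0,[-80,124,0],0],[0,[-101,156,0],0]]' 20
python3 -m pendant '[[0,[0,0,30],0],[0,[0,0,60],0],[0,[0,0,90],0],[0,[0,0,90],0],[0,[0,0,90],0]]' 20
python3 - <<'E'
from h import *
s=observe(); print(s["position"],s["opening"],toolshift([466,-378.6,118.5-4+19]))
E
```

```text
t: 49.65
position: [559.8, -220.5, 500.6]
tcp_rot: [1.0, 0.017, -0.001, -0.0]
contact_force: [0.9, -1.3, -0.2]
opening: 1.002
finger_force: 0.0
t: 50.07
position: [464.5, -379.6, 500.6]
tcp_rot: [1.0, 0.018, -0.001, -0.001]
contact_force: [0.7, -0.2, 0.8]
opening: 0.686
finger_force: 0.0
t: 50.48
position: [465.2, -378.1, 410.3]
tcp_rot: [1.0, 0.017, -0.002, -0.002]
contact_force: [0.2, 0.6, 1.6]
opening: 0.325
finger_force: 0.0
[ 465.19618534 -378.14161211  410.33644924] 0.3245502827194568 [  2.    1.4 117.8]
```

```bash
python3 -m pendant '[[0,[1,0,10],0],[0,[1,0,30],0],[0,[1,0,50],0],[0,[1,0,70],0],[0,[1,0,90],0]]' 20
python3 -m pendant '[[0,[0,0,10],0],[0,[0,0,18],0],[0,[0,0,18],0],[0,[0,0,18],0]]' 20
python3 - <<'E'
from h import *
s=observe(); print(s["position"],s["opening"],s["contact_force"])
E
```

```text
t: 50.9
position: [467.6, -378.7, 323.1]
tcp_rot: [1.0, 0.018, 0.001, 0.001]
contact_force: [-0.1, -0.0, -0.5]
opening: 0.011
finger_force: 0.0
t: 51.23
position: [467.2, -378.7, 305.2]
tcp_rot: [1.0, 0.018, 0.0, 0.0]
contact_force: [-0.0, -0.4, -0.4]
opening: 0.007
finger_force: 0.0
[ 467.2270836  -378.6750652   305.22075861] 0.006697252759074272 [-0.03303475 -0.43222783 -0.35110501]
```

```bash
python3 -m pendant '[[0,[0,0,4],0],[0,[0,0,8],0],[0,[0,0,11],0],[0,[0,0,13],0],[0,[0,0,13],0]]' 20
python3 -m pendant '[[0,[0,0,1],0],[0,[0,0,2],0],[0,[0,0,2],0]]' 20
```

```text
t: 51.65
position: [467.2, -378.8, 291.7]
tcp_rot: [1.0, 0.017, 0.001, 0.001]
contact_force: [1.5, -1.5, 5.1]
opening: 0.006
finger_force: 2.1
t: 51.9
position: [467.2, -378.8, 290.3]
tcp_rot: [1.0, 0.017, 0.001, 0.001]
contact_force: [1.0, -0.6, 7.3]
opening: 0.002
finger_force: 3.9
```

```bash
python3 -m pendant '[[0,[0,0,1],0],[0,[0,0,1.5],0],[0,[0,0,1.5],0]]' 20
python3 -m pendant '[[0,[0,0,1],0],[0,[0,0,1],0],[0,[0,0,1],0]]' 20
```

```text
t: 52.15
position: [467.2, -378.7, 290.1]
tcp_rot: [1.0, 0.017, 0.001, 0.001]
contact_force: [-2.1, 2.0, 20.0]
opening: 0.005
finger_force: 10.1
t: 52.4
position: [467.2, -378.7, 289.9]
tcp_rot: [1.0, 0.017, 0.001, 0.001]
contact_force: [-5.2, 3.7, 27.4]
opening: 0.005
finger_force: 14.2
```

Bottomed out: 27 N with no further travel. I'll release upward, move away and check the scene.

```bash
python3 -m pendant '[[0,[0,0,-5],0],[0,[0,0,-20],0],[0,[0,0,-50],0],[0,[0,0,-85],0],[0,[0,0,-120],0]]' 20
python3 -m pendant '[[0,[-10,35,-35],0],[0,[-30,70,-50],0],[0,[-50,100,-50],0],[0,[-70,130,-50],0],[0,[-70,130,-50],0]]' 20
python3 - <<'E'
from hook import *
out=[]
for c in("scene","top"):
    rgb,W=cloud(c); f=np.isfinite(W[...,2]); A=W
    for n,cy,z0,z1 in(("post",-75,198,225),("lever",-30,198,214)):
        S=A[f&(abs(A[...,0]-656)<30)&(abs(A[...,1]-cy)<20)&(A[...,2]>z0)&(A[...,2]<z1)]
        if len(S): print(c,n,len(S),np.percentile(S[:,1],[5,50,95]).round(1))
    for col,x in(('blue',600),('orange',553),('green',508)):
        P=basket(W,mask(rgb,col),235,(x,-190)); T=P[(P[:,2]>221)&(P[:,2]<250)]; print(c,col,len(T),np.median(T,0).round(1) if len(T) else '')
    P=basket(W,mask(rgb,'green'),120,(465,-380)); T=P[(P[:,2]>100)&(P[:,2]<130)]; print(c,"button",len(T),np.median(T,0).round(1) if len(T) else '')
    out.append(rgb)
cv2.imwrite("pics/f.png",cv2.cvtColor(cv2.resize(np.hstack([out[0][60:260,180:480],out[1][110:310,220:520]]),None,fx=1.33,fy=1.33),cv2.COLOR_RGB2BGR))
E
```

```text
t: 52.82
position: [466.1, -378.0, 407.2]
tcp_rot: [1.0, 0.017, -0.001, -0.001]
contact_force: [0.7, -0.9, 0.7]
opening: 0.007
finger_force: 0.0
t: 53.23
position: [394.2, -517.9, 456.6]
tcp_rot: [1.0, 0.012, -0.003, 0.002]
contact_force: [-1.1, -0.2, -0.1]
opening: 0.004
finger_force: 0.0
scene post 68 [-80.  -70.8 -66.1]
scene lever 74 [-34.4 -24.7 -19.5]
scene blue 60 [ 605.4 -185.3  233.8]
scene orange 69 [ 554.6 -184.8  233.6]
scene green 50 [ 512.5 -187.9  233.8]
scene button 48 [ 470.2 -375.8  118. ]
top post 36 [-79.4 -73.3 -68.7]
top lever 57 [-39.5 -29.8 -23.1]
top blue 78 [ 599.7 -187.9  234.1]
top orange 77 [ 549.4 -186.8  234.7]
top green 70 [ 506.  -190.6  233.6]
top button 83 [ 463.6 -380.4  117.2]
```

View pics/f.png

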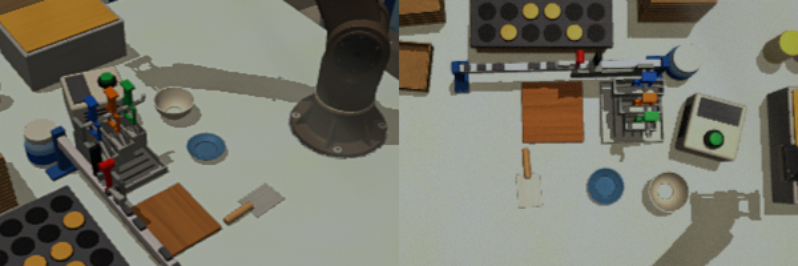

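The final picture shows blue, orange and green hanging over the tray at (640,95). The lever is at rest, the button is back up at 118 mm, the other things are in place and the robot is clear. Handing in.

```bash
python3 -c "
from bench import *
print(job_done())"
```

```text
the job is handed in; nothing more can be done
None
```

The job is handed in: all three baskets hang in order (blue, orange, green) on the carriage, which is locked over the drip tray, and the green button was pressed fully down and came back up. The large basket slid about 4 cm on the table during a first poor grip before it was hung.

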